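# Seat a practice jaw in the bench holder and clamp it with the adjustable lever

## Robot

A 6-joint arm with a two-finger parallel gripper is mounted at the origin on the work surface. World frame = base frame: x ahead of the robot, y to its left, z up, the work surface at z = 0. Lengths are in m, angles in rad, forces in N, time in s.
With the tool pointing down it reaches from about 0.375 to 0.9 m from the base axis. Payload 3.1 kg.
Tool frame: the origin (TCP) lies midway between the tips of the shut fingers; the grasp point (between the pads) lies 19 mm behind it; y points along the fingers, x is the direction in which the jaws open and shut, and the axes are right-handed (so a half turn about y gives the same grasp; the last joint's range is limited). The gripper opens to 87 mm and grips with 3 to 60 N. Pads are 19 mm wide; open, the fingers measure 117 mm over their backs; the gripper's body (75 mm by 190 mm) begins 51 mm behind the grasp point.
Start: joints at [1.099, 0.527, 1.433, -0, 1.181, -0.178], TCP at [0.18, 0.598, 0.223] pointing down, gripper open.
Joint ranges: [-3.08, 3.08], [-0.75, 2.2], [0.22, 2.44], [-1.43, 4.57], [0, 2.65], [-2.85, 2.85]. Speed limits (rad/s): [2.79, 2.79, 3.14, 3.14, 3.14, 3.14].

## Interface

Orientations are given as a unit quaternion [x, y, z, w].
In Python, from rig import * gives the robot as it stands.
- The arm moves only by the tool jog_arm, never from a script. Its argument "series" is a list of rows, each a list of 7 numbers: the shift along the tool's x, y, z in mm, then the turn, a rotation vector about the tool's x, y, z in rad, then the gripper's target within -1 to 1 (shut at 1, half-way at 0, fully open at -1). A call has 1 to 20 rows; each row is the pose to reach, as a shift and turn from the pose commanded when the call began, along the tool's axes at that moment; what a row does not reach only later rows make up. A row lasts 1/8 s, in which the tool goes at most 62.5 mm and 10.7 degrees, less where a joint would pass 70% of its speed; a pose out of reach is approached as far as the arm can. A call with a gripper value outside its range is refused whole. The fingers move at their own pace and stop on an object; "grip_force" is the grip in N (left out, the last holds). Time passes only in rows, so rows that repeat a pose let the fingers close. It gives the time, the measured TCP pose, the force and the opening at its end, in the units of the state.
- get_obs(): the state, without advancing time (a new reading comes with each control period).
- camera(name): name is "side" or "top"; returns a dict with "img" (384x512x3 uint8, red, green, blue), "depth" (384x512 float32, m along the optical axis (not along the pixel's ray), 0 where there is no reading), "camera_matrix" (3x3 intrinsics, pixels), "rvec" (rotation vector, rad) and "tvec" (3), from world to camera coordinates, as OpenCV has them. Camera axes: x right, y down, z forward; pixel columns grow to the right and rows downward; lengths in m; the calibration is good to about 2 mm. A picture is of the moment at which its call begins.
- hand_in(): hands the job in, once; it reports no verdict.
The state is a dict: "time": time; "q": joint angles; "joint_velocities": joint speeds; "joint_torque": joint torques, N m; "position": TCP position; "tool_rot": TCP orientation; "ft_force": force on the tool from outside, world axes, zero at the start; "moment": the same for the moment, N m; "grip_width": finger opening in m.
Only numpy, scipy, OpenCV 4.12 (cv2) and the standard library are available. Lean on these libraries where they do the work, as an engineer would, in place of code of your own. Each camera call takes 0.05 s, during which the arm holds its last target.

## Task

Slide the practice jaw's plate fully home against the stop of the bench holder, then clamp it with the holder's black adjustable lever (clockwise tightens). The posts leave little swing, so lift the lever off its serrations, swing it back past the middle, let it drop in and turn on, until the plate is hand-firm: about 7 N at the lever's knob, and no more than 8 N, lest the plate crack. Leave the lever dropped in, and the spare jaw, dish and wax spatula lying beside the holder where they are.

Things in the scene. Friction and masses are not known exactly. Their poses are not given: they have to be found in the camera images.
- model: Practice jaw on its plate, loose in the holder, 0.2-0.33 kg (sizes in mm). Origin: underside of the plate, below the jaw; +x away from the screw, z up. Plate 6 thick, 40 wide, x -85 (tail, under the clamp) to +28. Plaster base z 6-26, D-shaped: flat back x = -30, sides y = +-34, round front of radius 34 ending at x = +34; gum and teeth above up to z = 47. It starts 8-18 mm short of home.
- tail (a point): Middle of the tail edge of the model's plate, on its underside; axes as model.
- seat (a point): Middle of the stop's face, level with the bed that the plate slides on (34 to 37 mm above the bench, as packed underneath). +x from the stop along the bed to the jaw, z up. The plate is home when tail is at x = 0 here. Rails 10 mm high guide the plate with 1.5 mm play each side, x = 0 to 48 mm.
- bed: Fixed aluminium bed (112 x 54 mm) of the holder with rails and stop. Origin on the screw axis at its foot, about bench level; axes as screw_axis. The bench is free for 50 mm beyond the jaw's round front.
- holder: Fixed holder: grey base 175 x 112 x 12 mm, two posts, grey bridge 104 mm wide, 66 to 86 mm above the bench, carrying the screw. Origin: on the bench, on the screw axis; axes as screw_axis. Steel posts 16 mm thick at y = +-38 mm, x = 0, tops 140 mm above the bench; nuts round them up to 94 mm.
- screw_axis (a point): Point on the vertical screw axis at the bridge's top, 86 mm above the bench. +x towards the jaw, z up; the lever sticks out on the -x side. The lever's hub is 38 mm across and reaches 122 mm above the bench. The knob lies at x = -85 mm cos(swing), y = +85 mm sin(swing) from this axis.
- swing (a joint): Angle of the lever about the screw, rad: 0 when it points along -x of screw_axis, growing clockwise seen from above (tightening). From -1.15 to +1.15, where its arm meets the posts; starts at 0.2 to 1.0. Pressed on against a post the lever feels tight although the plate is not.
- lift (a joint): Lever's lift off its seat, m: 0 down, at most 0.010. A spring pulls it down with 4 N (down) to 7 N (up). 12 straight-sided serrations, 0.52 rad apart, 5.5 mm deep: lifted over 6 mm the lever swings free; down it turns the screw both ways (0.1 rad play). Set down out of step it rides on the tooth tops (5 mm) and drops in when turned up to one tooth on. It may start either way.
- knob (a point): Middle of the black upright grip at the lever's end, 85 mm from the screw axis: a fixed cylinder 20 mm across, 30 mm high. 128 mm above the bench with the lever down at the start; sinks 1.6 mm per rad of tightening, rises with lift. Turns with the lever: its -x points outward. The lever's arm, 14 mm thick, joins its lower half on the side of the screw.
- pad: Rubber-faced pad, 28 mm across, under the screw; sinks 1.6 mm per rad of tightening onto the plate's tail, not turning. Origin on the screw axis, at bench level at first. Starts 1.3-4.3 mm above the plate: 0.8-2.7 rad of free turning (5 N at the knob on the move, 3 N at a stop), then 250 N clamping per rad; 7 N at the knob, standing or moving, means 100-230 N. Self-holding. Under 60 N: loose; over 350 N: cracks.
- spare_model: second practice jaw without a plate, lying on the bench beside the holder; 64 x 68 mm, 41 mm high; origin under its middle
- dish: small clear glass mixing dish beside the holder, 44 mm across, 26 mm high; origin under its middle
- spatula: slim steel wax spatula lying on the bench beside the holder, 165 mm long along its x, 8 mm thick; origin under its middle
Not all that is in view belongs to the job. Leave any purple look-alike of the model alone.

How it is judged:
On the way, in this order (a step that is already met when the one before it is completed fails the run):
1. the plate is slid home against the stop (x of tail in the frame of seat below 0.0025 m), for 0.2 s.
2. the lever has been lifted off its serrations (about 6 mm) and swung back past the middle (value of joint lift above 0.0058 m and value of joint swing below 0 rad), for 0.05 s.
3. the pad holds the plate with at least 60 N (contact force between pad and model above 60 N), for 0.2 s.
At the end, for the whole second after the job is handed in: The plate's tail is within 2.5 mm of the stop, the pad presses it with 60 to 350 N, the lever is dropped into its serrations (lift under 2 mm), and the model is not moving (under 50 mm/s) (x of tail in the frame of seat below 0.0025 m and contact force between pad and model above 60 N and value of joint lift below 0.002 m and linear speed of model below 0.05 m/s); the robot touches nothing.
It fails at once if the plate is pressed with more than 350 N and cracks (contact force between pad and model above 350 N).
It fails at once if the spare jaw, the dish or the wax spatula is moved by more than 20 mm (distance of any of spare_model, dish, spatula from where it was at the start of the episode above 0.02 m).
It also fails if it takes over 72 s, if anything falls off the work surface, if the arm or the gripper's body presses on something with over 40 N, if the wrist force passes 120 N, or if a joint passes its speed limit or range.

## Working session

There is one attempt and no reset: what is moved stays moved. The work goes in short steps, Python scripts to look and compute and a tool call to move; the robot and the scene stay as the last step left them, time stands still between calls to the robot, and variables do not carry over. Pictures are saved under pics/ and viewed, and the job is handed in when it is done.

Besides the shell and the picture viewer there is one more tool, called after "Emit:" as name([rows], argument=value, ...), one row to a line, values as JSON. jog_arm: Moves the arm, as the interface text tells. Its arguments: {"type":"object","properties":{"series":{"type":"array","items":{"type":"array","items":{"type":"number"}}},"grip_force":{"type":"number"}},"required":["series"]}

```bash
ls; mkdir -p pics; python3 - <<'E'
from rig import *
import cv2,numpy as np,pickle
d={}
for n in("side","top"):
    c=camera(n);d[n]=c
    cv2.imwrite(f"pics/{n}0.png",c["img"][:,:,::-1])
    R=cv2.Rodrigues(np.array(c["rvec"]))[0]
    print(n,-R.T@np.array(c["tvec"]).ravel(),R[2],c["camera_matrix"][0][0])
pickle.dump(d,open("c0.pkl","wb"))
o=get_obs();print({k:np.round(v,3) for k,v in o.items()})
E
```

```text
pics
side [ 0.02389025 -0.59534799  0.65094695] [ 0.51147035  0.65342235 -0.55806569] 409.556637001813
top [0.37511339 0.00206604 0.92629427] [ 0.16359618 -0.01118366 -0.986464  ] 346.5134409143504
{'time': np.float64(0.1), 'q': array([ 1.099,  0.528,  1.434, -0.   ,  1.181, -0.179]), 'joint_velocities': array([ 0.001, -0.002, -0.004,  0.   , -0.001,  0.001]), 'joint_torque': array([-1.0000e-03, -4.4098e+01, -1.7715e+01,  6.3000e-02,  5.3000e-02,
       -0.0000e+00]), 'position': array([0.18 , 0.598, 0.222]), 'tool_rot': array([ 0.568,  0.421, -0.422, -0.567]), 'ft_force': array([0.684, 1.014, 0.355]), 'moment': array([-0.032,  0.038,  0.02 ]), 'grip_width': np.float64(0.087)}
```

View pics/side0.png

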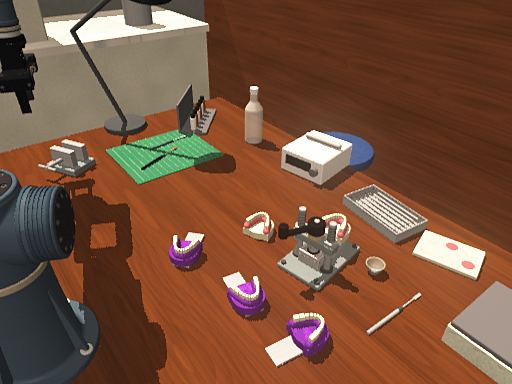

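View pics/top0.png

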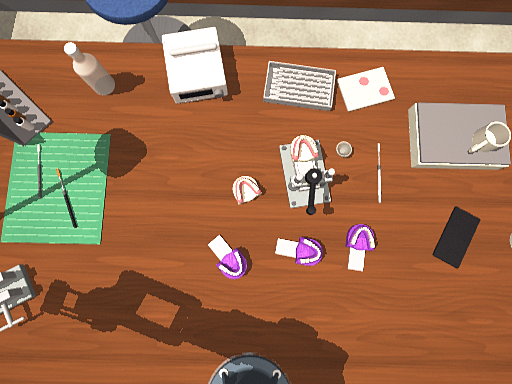

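The real holder, with the lever, is at top (310,180). The model on it is at (304,150), with pink gums and white plaster. The three purple jaws at top (232,262), (308,250) and (361,238) are look-alikes. The spare jaw is at (246,188), the dish at (344,149) and the spatula at (379,172). I'll enlarge to confirm.

```bash
python3 - <<'E'
import cv2,numpy as np
a=cv2.imread("pics/top0.png")[120:225,255:355];b=cv2.imread("pics/side0.png")[190:295,265:365]
a=cv2.resize(a,(0,0),fx=5,fy=5,interpolation=cv2.INTER_CUBIC);b=cv2.resize(b,(0,0),fx=5,fy=5,interpolation=cv2.INTER_CUBIC)
cv2.imwrite("pics/crop0a.png",a);cv2.imwrite("pics/crop0b.png",b)
E
```

```text
(no output)
```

View pics/crop0a.png

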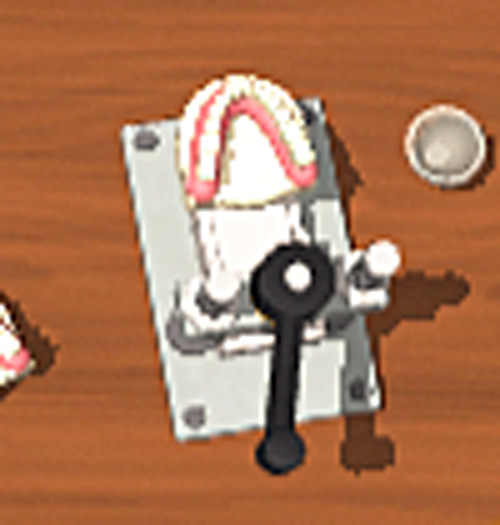

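View pics/crop0b.png

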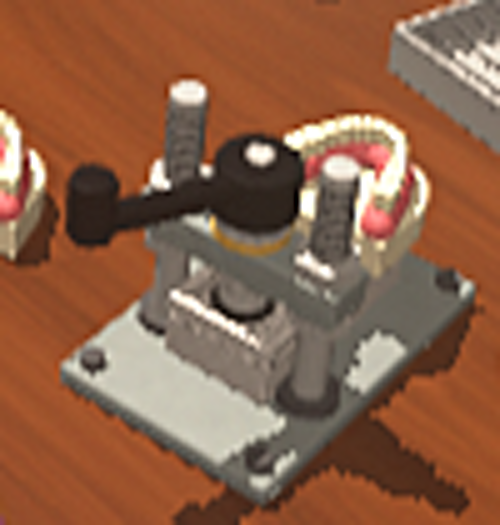

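Confirmed: the pink-and-white jaw in the grey holder, with the black lever, is the one meant. Now I'll measure it.

```bash
cat > h.py <<'E'
import cv2,numpy as np,pickle
def cam(c):
    R=cv2.Rodrigues(np.array(c["rvec"]))[0];t=np.array(c["tvec"]).ravel();return np.array(c["camera_matrix"]),R,t
def ray(c,uv):
    K,R,t=cam(c);p=np.array([uv[0],uv[1],1.]);d=R.T@np.linalg.solve(K,p);return -R.T@t,d
def onz(c,uv,z):
    o,d=ray(c,uv);return o+d*(z-o[2])/d[2]
def tri(c1,p1,c2,p2):
    o1,d1=ray(c1,p1);o2,d2=ray(c2,p2)
    A=np.c_[d1,-d2];s=np.linalg.lstsq(A,o2-o1,rcond=None)[0]
    a,b=o1+d1*s[0],o2+d2*s[1];return (a+b)/2,np.linalg.norm(a-b)
def proj(c,P):
    K,R,t=cam(c);q=K@(R@np.array(P)+t);return q[:2]/q[2]
def pts(c):
    K,R,t=cam(c);d=c["depth"];v,u=np.mgrid[:384,:512]
    X=np.stack([(u-K[0,2])/K[0,0]*d,(v-K[1,2])/K[1,1]*d,d],-1)
    return (X-t)@R
E
python3 - <<'E'
from h import *
np.set_printoptions(precision=4,suppress=True)
d=pickle.load(open("c0.pkl","rb"));T,S=d["top"],d["side"]
f=lambda x,y:(x/5+255-.4,y/5+120-.4)
g=lambda x,y:(x/5+265-.4,y/5+190-.4)
print("hub",tri(T,f(298,277),S,g(262,153)),onz(T,f(298,277),.125))
print("knobtop",tri(T,f(282,448),S,g(92,180)),onz(T,f(282,448),.143),onz(S,g(92,180),.143))
print("posts",onz(T,f(383,258),.14),onz(T,f(217,290),.14),onz(S,g(338,167),.14),onz(S,g(188,92),.14))
C=[onz(T,f(*p),.012) for p in((125,127),(322,98),(383,405),(177,440))];print(np.array(C))
e=[C[0]-C[3],C[1]-C[2]];print([np.degrees(np.arctan2(v[1],v[0])) for v in e],[np.linalg.norm(v) for v in e],np.linalg.norm(C[0]-C[1]),np.linalg.norm(C[2]-C[3]))
P=pts(T)
for n,p in dict(hub=f(298,277),hub2=f(275,300),knob=f(282,448),postR=f(383,258),base=f(160,250),dish=f(446,145),teeth=f(290,110),plate=f(240,225),plast=f(245,150)).items():
    u,v=int(round(p[0])),int(round(p[1]));print(n,(u,v),P[v,u])
# black mask comps
for n,c in d.items():
    im=c["img"].astype(int);m=(im.max(2)<60);Q=pts(c)
    r=(Q[...,2]>.1)&(Q[...,2]<.16)&(Q[...,0]>.3)&(Q[...,0]<.7)&(abs(Q[...,1]+.12)<.15)
    q=Q[m&r];print(n,len(q),q[:,2].max() if len(q) else 0, np.median(q[:,2]))
E
```

```text
hub (array([ 0.5415, -0.1424,  0.128 ]), np.float64(0.0005013976338008243)) [ 0.542  -0.1428  0.125 ]
knobtop (array([ 0.4579, -0.131 ,  0.1464]), np.float64(0.0010332651079574926)) [ 0.4587 -0.1318  0.143 ] [ 0.4603 -0.1277  0.143 ]
posts [ 0.5488 -0.1798  0.14  ] [ 0.5318 -0.1025  0.14  ] [ 0.5481 -0.1779  0.14  ] [ 0.5345 -0.104   0.14  ]
[[ 0.6468 -0.0689  0.012 ]
 [ 0.6661 -0.177   0.012 ]
 [ 0.4969 -0.2083  0.012 ]
 [ 0.4756 -0.0984  0.012 ]]
[np.float64(9.764012755798948), np.float64(10.4732676183178)] [np.float64(0.1736932603541005), np.float64(0.1720382956382679)] 0.10981340416328832 0.11196556809567706
hub (314, 175) [ 0.5417 -0.1421  0.1263]
hub2 (310, 180) [ 0.5303 -0.1334  0.1217]
knob (311, 209) [ 0.4586 -0.1309  0.1484]
postR (331, 171) [ 0.5498 -0.1799  0.1375]
base (287, 170) [ 0.5771 -0.0896  0.0134]
dish (344, 149) [ 0.6423 -0.2475  0.0044]
teeth (313, 142) [ 0.6424 -0.1517  0.0615]
plate (303, 165) [ 0.585  -0.1284  0.043 ]
plast (304, 150) [ 0.6211 -0.1287  0.059 ]
side 505 0.15116400967804147 0.12474915825454862
top 326 0.1491445122689602 0.12353762583763547
```

```bash
cat >> h.py <<'E'
from scipy.spatial.transform import Rotation as Ro
A0=np.array([.5413,-.1418]);YAW=np.radians(10.8)
hx=np.array([np.cos(YAW),np.sin(YAW),0]);hy=np.array([-np.sin(YAW),np.cos(YAW),0])
def W(x,y,z): return np.r_[A0,0]+hx*x+hy*y+np.array([0,0,z])
def H(p): p=np.array(p)-np.r_[A0,0];return np.array([p@hx,p@hy,p[2]])
def toolrel(o,P,Rt=None):
    R=Ro.from_quat(o["tool_rot"]);s=R.inv().apply(np.array(P)-o["position"])*1000
    rv=(R.inv()*Rt).as_rotvec() if Rt is not None else np.zeros(3)
    return np.round(s,1),np.round(rv,3)
def rotx(xdir): # tool y down, tool x along xdir
    x=np.array(xdir)/np.linalg.norm(xdir);y=np.array([0,0,-1.]);return Ro.from_matrix(np.c_[x,y,np.cross(x,y)])
E
python3 - <<'E'
from h import *;from rig import *
np.set_printoptions(precision=4,suppress=True)
d=pickle.load(open("c0.pkl","rb"));T=d["top"]
f=lambda x,y:(x/5+255-.4,y/5+120-.4)
for z in(.06,.08):
  print("front",H(onz(T,f(238,76),z)),"back plaster L/R z.06",H(onz(T,f(197,205),.061)),H(onz(T,f(297,207),.061)))
Q=pts(T);im=T["img"]
h=(Q-np.r_[A0,0]);X=h@hx;Y=h@hy;Z=Q[...,2]
m=(X>.02)&(X<.2)&(abs(Y)<.06)&(Z>.055)&(Z<.1)
print("jaw",[np.percentile(v[m],[1,50,99]) for v in(X,Y,Z)],m.sum())
m=(X>.01)&(X<.05)&(abs(Y)<.015)&(Z>.02)&(Z<.055);print("plate z",np.percentile(Z[m],[10,50,90]))
o=get_obs();R=Ro.from_quat(o["tool_rot"]);print("tool axes",R.as_matrix())
for s in(hy,-hy):
  print(toolrel(o,W(.17,0,.2),rotx(s)))
E
```

```text
front [ 0.1215 -0.0049  0.06  ] back plaster L/R z.06 [0.0569 0.0291 0.061 ] [ 0.0475 -0.0216  0.061 ]
front [ 0.1156 -0.0008  0.08  ] back plaster L/R z.06 [0.0569 0.0291 0.061 ] [ 0.0475 -0.0216  0.061 ]
jaw [array([0.0569, 0.0827, 0.1194]), array([-0.033 , -0.0004,  0.0323]), array([0.0563, 0.0652, 0.0826])] 571
plate z [0.038  0.0398 0.0414]
tool axes [[ 0.2886 -0.0009 -0.9574]
 [ 0.9574 -0.0017  0.2886]
 [-0.0019 -1.      0.0003]]
(array([-525.1,   22.4, -710. ]), array([-0.001, -0.481, -0.002]))
(array([-525.1,   22.4, -710. ]), array([ 0.002,  2.66 , -0.001]))
```

Emit:
jog_arm([
  [-525, 22, -706, 0, -0.48, 0, 1],
  [-525, 22, -706, 0, -0.48, 0, 1],
  [-525, 22, -706, 0, -0.48, 0, 1],
  [-525, 22, -706, 0, -0.48, 0, 1],
  [-525, 22, -706, 0, -0.48, 0, 1],
  [-525, 22, -706, 0, -0.48, 0, 1],
  [-525, 22, -706, 0, -0.48, 0, 1],
  [-525, 22, -706, 0, -0.48, 0, 1],
  [-525, 22, -706, 0, -0.48, 0, 1],
  [-525, 22, -706, 0, -0.48, 0, 1],
  [-525, 22, -706, 0, -0.48, 0, 1],
  [-525, 22, -706, 0, -0.48, 0, 1],
  [-525, 22, -706, 0, -0.48, 0, 1],
  [-525, 22, -706, 0, -0.48, 0, 1],
  [-525, 22, -706, 0, -0.48, 0, 1],
  [-525, 22, -706, 0, -0.48, 0, 1],
  [-525, 22, -706, 0, -0.48, 0, 1],
  [-525, 22, -706, 0, -0.48, 0, 1],
], grip_force=30)

```text
time: 2.35
position: [0.704, -0.1062, 0.2008]
tool_rot: [-0.45, -0.545, 0.545, 0.451]
ft_force: [-0.9, 0.0, -0.0]
grip_width: 0.0003
```

```bash
cat > st.py <<'E'
from h import *;from rig import *
np.set_printoptions(precision=4,suppress=True)
def st():
    o=get_obs();R=Ro.from_quat(o["tool_rot"]);F=np.array(o["ft_force"])
    print("t",round(float(o["time"]),2),"H",H(o["position"]),"F_h",round(F@hx,2),round(F@hy,2),round(F[2],2),"w",round(float(o["grip_width"]),4),"toolx_h",R.as_matrix()[:,0]@hx,R.as_matrix()[:,0]@hy,"down",-R.as_matrix()[2,1],"q",np.round(o["q"],2));return o
E
python3 - <<'E'
from st import *
o=st();print(toolrel(o,W(.15,0,.047),rotx(hy)))
E
```

```text
t 2.35 H [0.1665 0.0045 0.2008] F_h -0.84 0.2 -0.03 w 0.0003 toolx_h -0.0006332291352612275 0.9999996710769842 down 0.9999996965746281 q [-0.31  0.67  1.21  0.    1.26 -2.07]
(array([ -4.6, 153.9,  16.4]), array([-0.001,  0.001,  0.001]))
```

Emit:
jog_arm([
  [-4.5, 60, 0, 0, 0, 0, 1],
  [-4.5, 120, 6, 0, 0, 0, 1],
  [-4.5, 154, 16, 0, 0, 0, 1],
  [-4.5, 154, 16, 0, 0, 0, 1],
  [-4.5, 154, 20, 0, 0, 0, 1],
  [-4.5, 154, 22, 0, 0, 0, 1],
  [-4.5, 154, 24, 0, 0, 0, 1],
  [-4.5, 154, 26, 0, 0, 0, 1],
  [-4.5, 154, 28, 0, 0, 0, 1],
  [-4.5, 154, 30, 0, 0, 0, 1],
  [-4.5, 154, 30, 0, 0, 0, 1],
])

```text
time: 3.72
position: [0.6759, -0.1181, 0.0464]
tool_rot: [-0.451, -0.544, 0.545, 0.451]
ft_force: [-0.3, 0.4, 0.1]
grip_width: 0.0004
```

```bash
python3 - <<'E'
from st import *
o=st();
c=camera("side");P=proj(c,o["position"]);print(P)
for n in("side","top"):
    c=camera(n);P=proj(c,W(.08,0,.06)).astype(int);k=c["img"][P[1]-55:P[1]+55,P[0]-60:P[0]+60,::-1]
    cv2.imwrite(f"pics/push1{n}.png",cv2.resize(k,(0,0),fx=4,fy=4,interpolation=cv2.INTER_CUBIC))
E
```

```text
t 3.73 H [ 0.1366 -0.0019  0.0464] F_h -0.2 0.42 0.12 w 0.0004 toolx_h 0.0014359316435410257 0.9999989458081062 down 0.9999999011140217 q [-0.34  0.82  1.39 -0.    0.94 -2.09]
[346.5158 221.5552]
```

View pics/push1side.png

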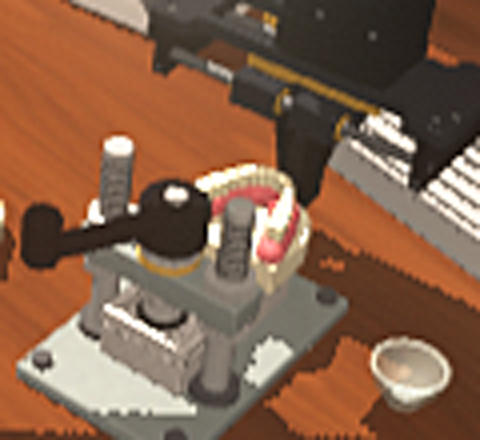

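View pics/push1top.png

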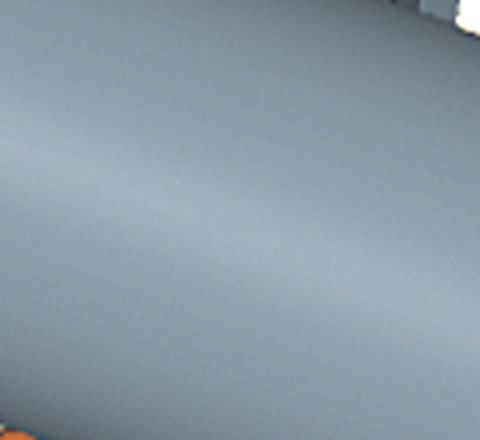

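The side crop shows the shut fingers just in front of the jaw's round front at (290,180), clear of the dish. I'll push slowly and watch the force.

Emit:
jog_arm([
  [1, 0, 1.5, 0, 0, 0, 1],
  [1, 0, 3, 0, 0, 0, 1],
  [1, 0, 4.5, 0, 0, 0, 1],
  [1, 0, 6, 0, 0, 0, 1],
  [1, 0, 7.5, 0, 0, 0, 1],
  [1, 0, 9, 0, 0, 0, 1],
  [1, 0, 10, 0, 0, 0, 1],
  [1, 0, 10, 0, 0, 0, 1],
])

```text
time: 4.88
position: [0.666, -0.119, 0.0466]
tool_rot: [-0.451, -0.544, 0.545, 0.451]
ft_force: [0.7, -0.7, -0.8]
grip_width: 0.0005
```

```bash
python3 - <<'E'
from st import *
o=st()
E
```

```text
t 4.88 H [ 0.1268 -0.0009  0.0466] F_h 0.56 -0.84 -0.77 w 0.0005 toolx_h 0.0013233407510099804 0.99999912438307 down 0.9999999853918401 q [-0.34  0.81  1.41 -0.    0.92 -2.1 ]
```

Emit:
jog_arm([
  [0, 0, 1, 0, 0, 0, 1],
  [0, 0, 2, 0, 0, 0, 1],
  [0, 0, 3, 0, 0, 0, 1],
  [0, 0, 4, 0, 0, 0, 1],
  [0, 0, 5, 0, 0, 0, 1],
  [0, 0, 6, 0, 0, 0, 1],
])

```text
time: 5.62
position: [0.6602, -0.12, 0.0466]
tool_rot: [0.451, 0.545, -0.545, -0.451]
ft_force: [1.5, 0.7, -0.8]
grip_width: 0.0007
```

```bash
python3 - <<'E'
from st import *
o=st()
c=camera("side");P=proj(c,W(.08,0,.06)).astype(int);k=c["img"][P[1]-55:P[1]+55,P[0]-60:P[0]+60,::-1]
cv2.imwrite(f"pics/push2.png",cv2.resize(k,(0,0),fx=4,fy=4,interpolation=cv2.INTER_CUBIC))
E
```

```text
t 5.62 H [ 0.1209 -0.0009  0.0466] F_h 1.61 0.39 -0.82 w 0.0007 toolx_h 0.0013134042758395348 0.9999991374704924 down 0.9999999996528748 q [-0.35  0.8   1.43  0.    0.91 -2.1 ]
```

View pics/push2.png

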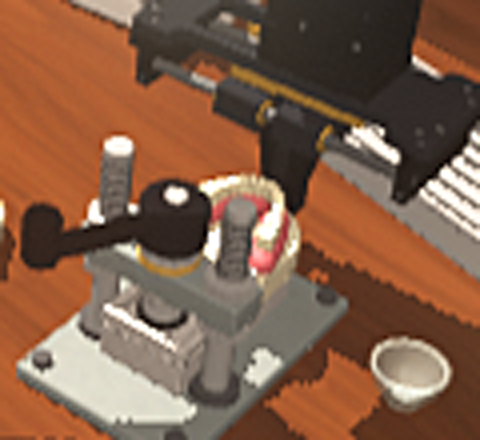

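The jaw is sliding: its teeth have moved about 10 px towards the post. I'll carry on to the stop.

Emit:
jog_arm([
  [0, 0, 1, 0, 0, 0, 1],
  [0, 0, 2, 0, 0, 0, 1],
  [0, 0, 3, 0, 0, 0, 1],
  [0, 0, 4, 0, 0, 0, 1],
  [0, 0, 4, 0, 0, 0, 1],
])

```text
time: 6.3
position: [0.6575, -0.121, 0.0469]
tool_rot: [0.452, 0.545, -0.544, -0.45]
ft_force: [4.0, 1.0, -0.4]
grip_width: 0.0001
```

```bash
python3 - <<'E'
from st import *
o=st()
E
```

```text
t 6.3 H [ 0.118  -0.0014  0.0469] F_h 4.08 0.2 -0.37 w 0.0001 toolx_h 0.0015119480487337145 0.999998220932731 down 0.9999959955665368 q [-0.35  0.8   1.44  0.    0.9  -2.11]
```

Emit:
jog_arm([
  [0, 0, 1, 0, 0, 0, 1],
  [0, 0, 2, 0, 0, 0, 1],
  [0, 0, 2, 0, 0, 0, 1],
])

```text
time: 6.68
position: [0.6574, -0.1215, 0.0476]
tool_rot: [0.453, 0.546, -0.543, -0.449]
ft_force: [7.2, 1.3, -0.4]
grip_width: 0.0008
```

```bash
python3 - <<'E'
from st import *
o=st()
E
```

```text
t 6.67 H [ 0.1179 -0.0018  0.0476] F_h 7.33 -0.05 -0.43 w 0.0008 toolx_h 0.0019579852223681102 0.9999953588773463 down 0.9999750694418637 q [-0.35  0.8   1.44  0.    0.9  -2.11]
```

Emit:
jog_arm([
  [0, 0, 1, 0, 0, 0, 1],
  [0, 0, 3, 0, 0, 0, 1],
  [0, 0, 3, 0, 0, 0, 1],
  [0, 0, 3, 0, 0, 0, 1],
])

```text
time: 7.18
position: [0.6573, -0.1219, 0.0486]
tool_rot: [0.455, 0.547, -0.542, -0.447]
ft_force: [10.9, 2.9, -0.7]
grip_width: 0.0007
```

```bash
python3 - <<'E'
from st import *
o=st()
print(toolrel(o,W(.16,0,.05),rotx(hy)))
E
```

```text
t 7.17 H [ 0.1176 -0.0022  0.0486] F_h 11.26 0.78 -0.69 w 0.0007 toolx_h 0.0026057654129000383 0.9999889131859956 down 0.9999123298149268 q [-0.35  0.79  1.45  0.    0.89 -2.11]
(array([  2.3,  -0.9, -42.4]), array([ 0.013, -0.003, -0.004]))
```

Emit:
jog_arm([
  [0, 0, -15, 0, 0, 0, 1],
  [0, 0, -40, 0, 0, 0, 1],
  [0, -60, -42, 0, 0, 0, 1],
  [0, -120, -42, 0, 0.18, 0, 1],
  [0, -170, -42, 0, 0.36, 0, 1],
  [0, -175, 0, 0, 0.54, 0, 1],
  [0, -175, 50, 0, 0.72, 0, 0.3],
  [0, -175, 100, 0, 0.9, 0, 0.3],
  [0, -175, 150, 0, 1.08, 0, 0.3],
  [0, -175, 200, 0, 1.26, 0, 0.3],
  [0, -175, 203, 0, 1.44, 0, 0.3],
  [0, -175, 203, 0, 1.62, 0, 0.3],
  [0, -175, 203, 0, 1.7, 0, 0.3],
  [0, -175, 203, 0, 1.7, 0, 0.3],
])

```text
time: 8.93
position: [0.4504, -0.1589, 0.2213]
tool_rot: [-0.706, -0.02, 0.022, 0.707]
ft_force: [-0.4, 0.6, -0.9]
grip_width: 0.0307
```

```bash
cat >>st.py <<'E'
def kn(s,z,r=.085,x=0,y=0):
    return W(-r*np.cos(s)+x,r*np.sin(s)+y,z), rotx(-(hx*np.sin(s)+hy*np.cos(s)))
E
python3 - <<'E'
from st import *
o=st()
k=H([.4583,-.131,.14]);print(k,np.hypot(k[0],k[1]),np.arctan2(k[1],-k[0]))
print(toolrel(o,*kn(.32,.19)))
c=camera("side");P=proj(c,W(.02,0,.06)).astype(int);k=c["img"][P[1]-60:P[1]+60,P[0]-65:P[0]+65,::-1]
cv2.imwrite(f"pics/home.png",cv2.resize(k,(0,0),fx=5,fy=5,interpolation=cv2.INTER_CUBIC))
print(P)
E
```

```text
t 8.93 H [-0.0925  0.0002  0.2213] F_h -0.25 0.68 -0.91 w 0.0307 toolx_h 0.9916360002852723 -0.12902736712335305 down 0.9999940059572733 q [-0.57  0.33  1.79 -0.    1.02 -0.63]
[-0.0795  0.0262  0.14  ] 0.08369970131368454 0.317889041060237
(array([ 8.4, 31.3, 27.8]), array([ 0.002,  1.761, -0.004]))
[318 240]
```

View pics/home.png

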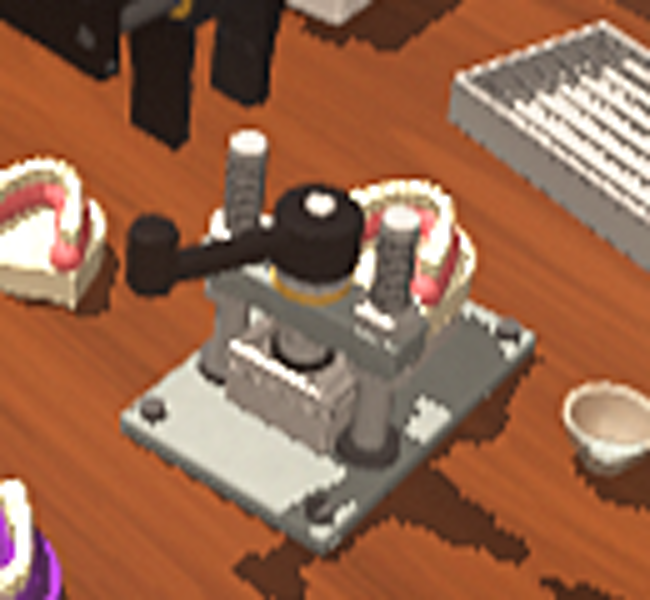

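The jaw is now close behind the post at (440,240) and only just beyond the bridge, with nothing disturbed. The knob is at crop (152,253). Next I'll turn and approach it, using a grip tangential to the lever.

Emit:
jog_arm([
  [8, 31, 28, 0, 0.18, 0, 0.1],
  [8, 31, 28, 0, 0.36, 0, 0.1],
  [8, 31, 28, 0, 0.54, 0, 0.1],
  [8, 31, 28, 0, 0.72, 0, 0.1],
  [8, 31, 28, 0, 0.9, 0, 0.1],
  [8, 31, 28, 0, 1.08, 0, 0.1],
  [8, 31, 28, 0, 1.26, 0, 0.1],
  [8, 31, 28, 0, 1.44, 0, 0.1],
  [8, 31, 28, 0, 1.62, 0, 0.1],
  [8, 31, 28, 0, 1.76, 0, 0.1],
  [8, 31, 28, 0, 1.76, 0, 0.1],
  [8, 31, 28, 0, 1.76, 0, 0.1],
])

```text
time: 10.48
position: [0.458, -0.1309, 0.1905]
tool_rot: [-0.467, 0.531, -0.531, 0.467]
ft_force: [-0.3, -0.7, 0.6]
grip_width: 0.0394
```

```bash
python3 - <<'E'
from st import *
o=st()
print(toolrel(o,*kn(.32,.117,r=.0845)))
c=camera("side");P=proj(c,W(-.06,0,.13)).astype(int);k=c["img"][P[1]-60:P[1]+60,P[0]-65:P[0]+65,::-1]
cv2.imwrite(f"pics/pre.png",cv2.resize(k,(0,0),fx=5,fy=5,interpolation=cv2.INTER_CUBIC))
E
```

```text
t 10.47 H [-0.0798  0.0263  0.1905] F_h -0.42 -0.65 0.59 w 0.0394 toolx_h -0.3117512586752751 -0.9501637387002884 down 0.9999996195712535 q [-0.51  0.38  1.83 -0.    0.93  1.19]
(array([-0.2, 73.5, -0.4]), array([ 0.001,  0.003, -0.   ]))
```

View pics/pre.png

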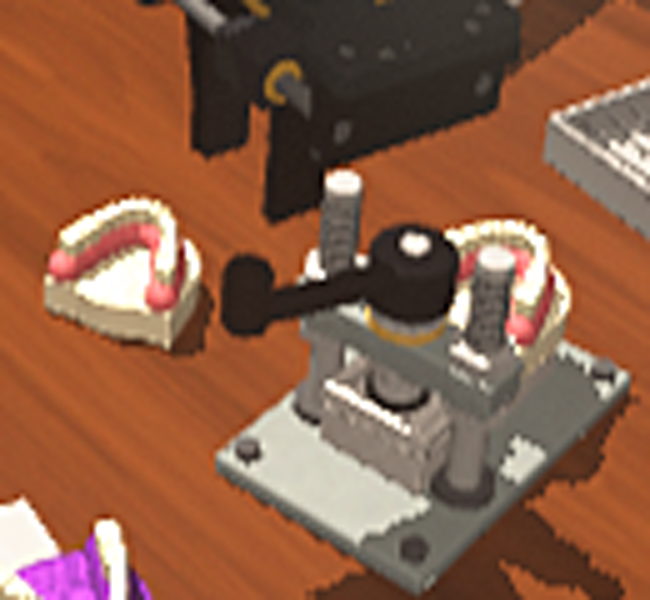

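Emit:
jog_arm([
  [0, 45, 0, 0, 0, 0, 0.1],
  [0, 65, 0, 0, 0, 0, 0.1],
  [0, 73, 0, 0, 0, 0, 0.1],
  [0, 73, 0, 0, 0, 0, 0.1],
  [0, 73, 0, 0, 0, 0, 0.1],
])

```text
time: 11.15
position: [0.459, -0.1314, 0.1183]
tool_rot: [0.466, -0.531, 0.532, -0.466]
ft_force: [-0.3, -0.3, -0.2]
grip_width: 0.0389
```

```bash
cat >>st.py <<'E'
def favg(n=6):
    F=[];
    for i in range(n):
        camera("side");F.append(get_obs()["ft_force"])
    F=np.array(F);m=F.mean(0);return np.array([m@hx,m@hy,m[2]]),F.std(0)
E
python3 - <<'E'
from st import *
o=st();print(favg(6))
c=camera("side");P=proj(c,W(-.06,0,.13)).astype(int);k=c["img"][P[1]-60:P[1]+60,P[0]-65:P[0]+65,::-1]
cv2.imwrite(f"pics/pre2.png",cv2.resize(k,(0,0),fx=5,fy=5,interpolation=cv2.INTER_CUBIC))
E
```

```text
t 11.15 H [-0.0789  0.0256  0.1183] F_h -0.36 -0.23 -0.17 w 0.0389 toolx_h -0.3139568593489498 -0.9494369783129742 down 0.9999982777921081 q [-0.51  0.5   1.9  -0.    0.74  1.19]
(array([0.0235, 0.4994, 0.0241]), array([0.2668, 0.6853, 0.536 ]))
```

View pics/pre2.png

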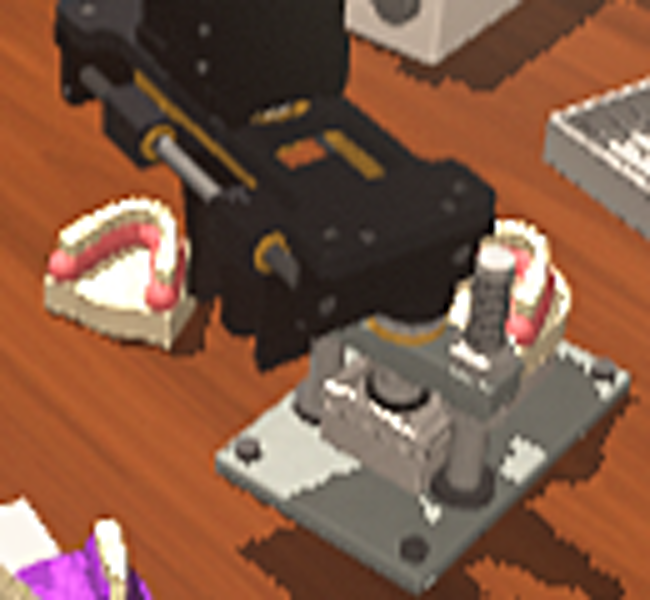

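The fingers straddle the knob and are clear of the posts. Force tare is about 0, with 0.5 N noise per sample. Closing now.

Emit:
jog_arm([
  [0, 0, 0, 0, 0, 0, 0.7],
  [0, 0, 0, 0, 0, 0, 0.8],
  [0, 0, 0, 0, 0, 0, 0.8],
  [0, 0, 0, 0, 0, 0, 0.8],
], grip_force=35)

```text
time: 12.0
position: [0.4582, -0.1311, 0.1175]
tool_rot: [-0.466, 0.532, -0.532, 0.466]
ft_force: [0.5, -0.2, -0.3]
grip_width: 0.0187
```

```bash
python3 - <<'E'
from st import *
o=st()
E
```

```text
t 12.0 H [-0.0796  0.0261  0.1175] F_h 0.5 -0.27 -0.34 w 0.0187 toolx_h -0.31431892208901835 -0.9493174468773422 down 0.9999999840465631 q [-0.51  0.5   1.9  -0.    0.74  1.19]
```

Emit:
jog_arm([
  [0, -1, 0, 0, 0, 0, 0.8],
  [0, -2.5, 0, 0, 0, 0, 0.8],
  [0, -4, 0, 0, 0, 0, 0.8],
  [0, -4, 0, 0, 0, 0, 0.8],
])

```text
time: 12.5
position: [0.4584, -0.1311, 0.1215]
tool_rot: [0.466, -0.532, 0.532, -0.466]
ft_force: [2.1, 0.3, -7.2]
grip_width: 0.0195
```

```bash
python3 - <<'E'
from st import *
o=st();print(favg(2))
E
```

```text
t 12.5 H [-0.0794  0.026   0.1215] F_h 2.1 -0.14 -7.21 w 0.0195 toolx_h -0.3143304686721295 -0.9493136231135448 down 0.9999999651081801 q [-0.51  0.5   1.89  0.    0.75  1.19]
(array([ 1.4689, -1.0724, -7.0266]), array([0.3879, 0.2572, 0.2275]))
```

At +4 mm the spring pulls 7 N, so the lever was riding on the tooth tops (5 mm) and is now at about 9 mm lift. Next I'll swing it back.

```bash
cat >>st.py <<'E'
def arc(s0,ss,dz=None,g=.8,r=.0845):
    P0,R0=kn(s0,0,r)
    for i,s in enumerate(ss):
        P,R=kn(s,0,r);v=R0.inv().apply(P-P0)*1000;a=(R0.inv()*R).as_rotvec()
        z=dz[i] if dz is not None else 0
        print([round(float(v[0]),1)+0.,round(float(v[1]+z),1)+0.,round(float(v[2]),1)+0.,0,round(float(a[1]),3),0,g],end=", ")
    print()
E
python3 - <<'E'
from st import *
arc(.318,[.25,.15,.05,-.05,-.15,-.25,-.35,-.45,-.55])
arc(-.55,[-.65,-.75,-.85,-.95,-1.03,-1.03])
E
```

```text
[5.7, 0.0, 0.2, 0, -0.068, 0, 0.8], [14.1, 0.0, 1.2, 0, -0.168, 0, 0.8], [22.4, 0.0, 3.0, 0, -0.268, 0, 0.8], [30.4, 0.0, 5.7, 0, -0.368, 0, 0.8], [38.1, 0.0, 9.1, 0, -0.468, 0, 0.8], [45.5, 0.0, 13.3, 0, -0.568, 0, 0.8], [52.3, 0.0, 18.2, 0, -0.668, 0, 0.8], [58.7, 0.0, 23.7, 0, -0.768, 0, 0.8], [64.5, 0.0, 29.9, 0, -0.868, 0, 0.8], 
[8.4, 0.0, 0.4, 0, -0.1, 0, 0.8], [16.8, 0.0, 1.7, 0, -0.2, 0, 0.8], [25.0, 0.0, 3.8, 0, -0.3, 0, 0.8], [32.9, 0.0, 6.7, 0, -0.4, 0, 0.8], [39.0, 0.0, 9.5, 0, -0.48, 0, 0.8], [39.0, 0.0, 9.5, 0, -0.48, 0, 0.8],
```

Emit:
jog_arm([
  [5.7, 0, 0.2, 0, -0.068, 0, 0.8],
  [14.1, 0, 1.2, 0, -0.168, 0, 0.8],
  [22.4, 0, 3, 0, -0.268, 0, 0.8],
  [30.4, 0, 5.7, 0, -0.368, 0, 0.8],
  [38.1, 0, 9.1, 0, -0.468, 0, 0.8],
  [45.5, 0, 13.3, 0, -0.568, 0, 0.8],
  [52.3, 0, 18.2, 0, -0.668, 0, 0.8],
  [58.7, 0, 23.7, 0, -0.768, 0, 0.8],
  [64.5, 0, 29.9, 0, -0.868, 0, 0.8],
])

```text
time: 13.72
position: [0.4797, -0.1984, 0.1213]
tool_rot: [-0.646, 0.286, -0.286, 0.647]
ft_force: [2.6, 2.2, -6.6]
grip_width: 0.0193
```

```bash
python3 - <<'E'
from st import *
o=st();f,_=favg(2);s=-.55;print(f,"tang",f@[np.sin(s),np.cos(s),0],"rad",f@[-np.cos(s),np.sin(s),0])
print(np.hypot(*H(o["position"])[:2]))
E
```

```text
t 13.72 H [-0.0711 -0.0441  0.1213] F_h 2.98 1.69 -6.62 w 0.0193 toolx_h 0.5231084661983305 -0.8522655887392668 down 0.9999988382906746 q [-0.61  0.54  1.79  0.    0.81  0.22]
[ 2.8622  1.4536 -7.3162] tang -0.25681864515950603 rad -3.1998971751286356
0.08362707680372906
```

Emit:
jog_arm([
  [8.4, 0, 0.7, 0, -0.1, 0, 0.8],
  [16.8, 0, 2.2, 0, -0.2, 0, 0.8],
  [25, 0, 4.5, 0, -0.3, 0, 0.8],
  [32.9, 0, 7.5, 0, -0.4, 0, 0.8],
  [39, 0, 10, 0, -0.48, 0, 0.8],
  [40.5, 0, 11, 0, -0.5, 0, 0.8],
  [40.5, 0, 11, 0, -0.5, 0, 0.8],
])

```text
time: 14.7
position: [0.5142, -0.2208, 0.1212]
tool_rot: [-0.697, 0.119, -0.118, 0.697]
ft_force: [0.8, 0.7, -6.4]
grip_width: 0.0191
```

```bash
cat >>st.py <<'E'
def rep(n=3):
    o=st();h=H(o["position"]);s=np.arctan2(h[1],-h[0]);R=Ro.from_quat(o["tool_rot"]).as_matrix();sy=np.arctan2(-R[:,0]@hx,-R[:,0]@hy)
    f,_=favg(n)
    print("s",round(s,3),"yaw s",round(sy,3),"r",np.hypot(h[0],h[1]),"tang",f@[np.sin(s),np.cos(s),0],"radout",f@[-np.cos(s),np.sin(s),0],"z",f[2]);return o,s
E
python3 - <<'E'
from st import *
rep(2)
c=camera("side");P=proj(c,W(-.05,0,.13)).astype(int);k=c["img"][P[1]-60:P[1]+60,P[0]-65:P[0]+65,::-1]
cv2.imwrite(f"pics/back.png",cv2.resize(k,(0,0),fx=5,fy=5,interpolation=cv2.INTER_CUBIC))
E
```

```text
t 14.7 H [-0.0414 -0.0726  0.1212] F_h 0.91 0.52 -6.44 w 0.0191 toolx_h 0.8657965302669602 -0.5003940694822154 down 0.9999987460363183 q [-0.61  0.58  1.69  0.    0.87 -0.27]
s -1.052 yaw s -1.047 r 0.08354687752921279 tang -1.0507642090179443 radout -2.117501120187911 z -6.831610710447444
```

View pics/back.png

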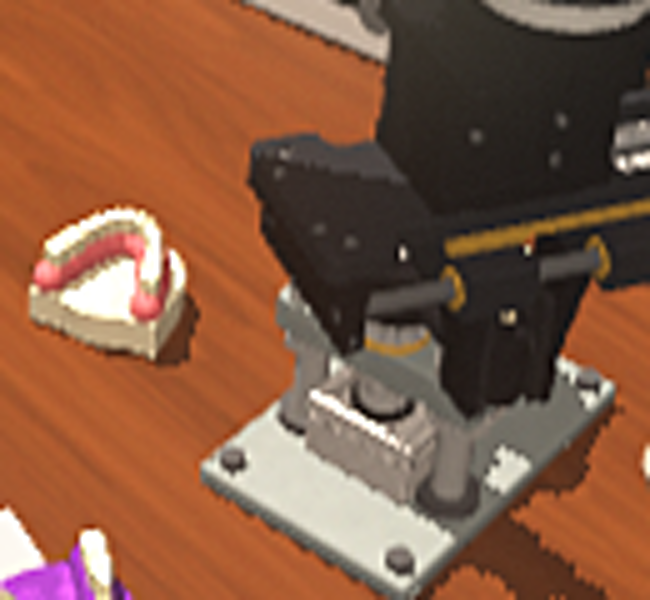

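Swing is about -1.05 and moving freely. I'll set it down and loosen the fingers into a fork, so the spring can drop the lever in.

Emit:
jog_arm([
  [0, 2, 0, 0, 0, 0, 0.8],
  [0, 4, 0, 0, 0, 0, 0.8],
  [0, 4, 0, 0, 0, 0, 0.8],
  [0, 4, 0, 0, 0, 0, 0.44],
  [0, 4, 0, 0, 0, 0, 0.44],
  [0, 7, 0, 0, 0, 0, 0.44],
  [0, 7, 0, 0, 0, 0, 0.44],
])

```text
time: 15.72
position: [0.5149, -0.2218, 0.1146]
tool_rot: [0.697, -0.117, 0.118, -0.697]
ft_force: [0.6, -0.1, -0.4]
grip_width: 0.0243
```

```bash
python3 - <<'E'
from st import *
o,s=rep(3)
arc(-1.05,[-1.0,-.92,-.84,-.76,-.68,-.6,-.52,-.44,-.44,-.44],g=.44)
E
```

```text
t 15.72 H [-0.041  -0.0736  0.1146] F_h 0.54 -0.25 -0.45 w 0.0243 toolx_h 0.8665729561470215 -0.4990503669837246 down 0.9999999197485312 q [-0.61  0.59  1.69 -0.    0.86 -0.27]
s -1.063 yaw s -1.048 r 0.08427738996800876 tang 0.3170446109427085 radout -0.13985965358720345 z -0.4949872245516225
[-4.2, 0.0, 0.1, 0, 0.05, 0, 0.44], [-11.0, 0.0, 0.7, 0, 0.13, 0, 0.44], [-17.6, 0.0, 1.9, 0, 0.21, 0, 0.44], [-24.2, 0.0, 3.5, 0, 0.29, 0, 0.44], [-30.6, 0.0, 5.7, 0, 0.37, 0, 0.44], [-36.8, 0.0, 8.4, 0, 0.45, 0, 0.44], [-42.7, 0.0, 11.6, 0, 0.53, 0, 0.44], [-48.4, 0.0, 15.2, 0, 0.61, 0, 0.44], [-48.4, 0.0, 15.2, 0, 0.61, 0, 0.44], [-48.4, 0.0, 15.2, 0, 0.61, 0, 0.44],
```

Emit:
jog_arm([
  [-4.2, 0, 0.1, 0, 0.05, 0, 0.44],
  [-11, 0, 0.7, 0, 0.13, 0, 0.44],
  [-17.6, 0, 1.9, 0, 0.21, 0, 0.44],
  [-24.2, 0, 3.5, 0, 0.29, 0, 0.44],
  [-30.6, 0, 5.7, 0, 0.37, 0, 0.44],
  [-36.8, 0, 8.4, 0, 0.45, 0, 0.44],
  [-42.7, 0, 11.6, 0, 0.53, 0, 0.44],
  [-48.4, 0, 15.2, 0, 0.61, 0, 0.44],
])

```text
time: 16.88
position: [0.4763, -0.1939, 0.1149]
tool_rot: [0.63, -0.32, 0.325, -0.629]
ft_force: [3.0, -5.5, -4.1]
grip_width: 0.0243
```

```bash
python3 - <<'E'
from st import *
o,s=rep(2)
arc(-.44,[-.36,-.28,-.2,-.12,-.04,.04,.12,.2,.28],g=.44)
c=camera("side");P=proj(c,W(-.05,0,.13)).astype(int);k=c["img"][P[1]-60:P[1]+60,P[0]-65:P[0]+65,::-1]
cv2.imwrite(f"pics/fw1.png",cv2.resize(k,(0,0),fx=5,fy=5,interpolation=cv2.INTER_CUBIC))
E
```

```text
t 16.88 H [-0.0736 -0.039   0.1149] F_h 1.9 -5.98 -4.12 w 0.0243 toolx_h 0.4224598661110349 -0.9063534693912384 down 0.9999739864803727 q [-0.6   0.54  1.81 -0.    0.78  0.34]
s -0.487 yaw s -0.436 r 0.08327089201643179 tang -4.749280118523032 radout 2.1523070954354298 z -3.2390360375495435
[-6.8, 0.0, 0.3, 0, 0.08, 0, 0.44], [-13.5, 0.0, 1.1, 0, 0.16, 0, 0.44], [-20.1, 0.0, 2.4, 0, 0.24, 0, 0.44], [-26.6, 0.0, 4.3, 0, 0.32, 0, 0.44], [-32.9, 0.0, 6.7, 0, 0.4, 0, 0.44], [-39.0, 0.0, 9.5, 0, 0.48, 0, 0.44], [-44.9, 0.0, 12.9, 0, 0.56, 0, 0.44], [-50.5, 0.0, 16.7, 0, 0.64, 0, 0.44], [-55.7, 0.0, 21.0, 0, 0.72, 0, 0.44],
```

View pics/fw1.png

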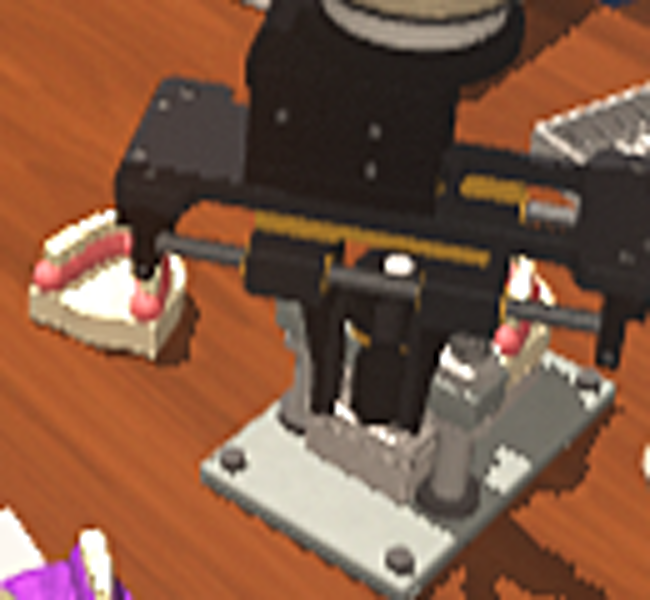

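Emit:
jog_arm([
  [2, 0, 0, 0, -0.02, 0, 0.44],
  [4, 0, 0, 0, -0.04, 0, 0.44],
  [4, 0, 0, 0, -0.04, 0, 0.44],
])

```text
time: 17.4
position: [0.4765, -0.1945, 0.1147]
tool_rot: [-0.636, 0.309, -0.309, 0.636]
ft_force: [0.5, -1.4, -0.1]
grip_width: 0.0243
```

```bash
python3 - <<'E'
from st import *
o,s=rep(2)
c=camera("side");P=proj(c,W(-.075,-.04,.13)).astype(int);k=c["img"][P[1]-40:P[1]+40,P[0]-40:P[0]+40,::-1]
cv2.imwrite(f"pics/fw2.png",cv2.resize(k,(0,0),fx=7,fy=7,interpolation=cv2.INTER_CUBIC))
E
```

```text
t 17.4 H [-0.0735 -0.0396  0.1147] F_h 0.19 -1.51 -0.1 w 0.0243 toolx_h 0.46058446199349673 -0.8876158581306174 down 0.9999999756861939 q [-0.61  0.55  1.81  0.    0.79  0.3 ]
s -0.494 yaw s -0.479 r 0.08355192025067334 tang -1.5572419416530354 radout 1.2159960906217968 z 0.13101934307150792
```

View pics/fw2.png

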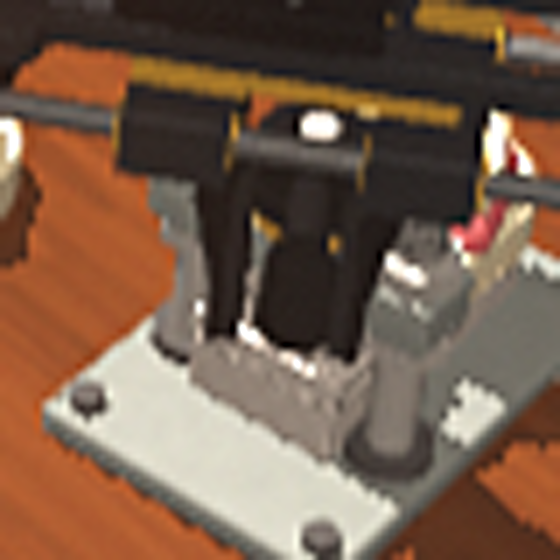

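```bash
cat >>st.py <<'E'
def knobpx(c,s,lift=0,r=.084):
    for L in(0,.005,.009):
        t,_=kn(s,.143+L,r);b,_=kn(s,.113+L,r);b2,_=kn(s,.113+L,r)
        print("lift",L,"topc",proj(c,t),"botc",proj(c,b))
E
python3 - <<'E'
from st import *
c=camera("side");knobpx(c,-.47)
P=proj(c,W(-.075,-.04,.13)).astype(int);print("crop origin",P-40)
x0,y0=P-40
k=c["img"][y0+25:y0+65,x0+25:x0+60,::-1];k=np.clip(k.astype(float)*3,0,255).astype(np.uint8)
cv2.imwrite("pics/kz.png",cv2.resize(k,(0,0),fx=14,fy=14,interpolation=cv2.INTER_NEAREST))
E
```

```text
lift 0 topc [311.3981 240.0867] botc [310.0245 251.9166]
lift 0.005 topc [311.6328 238.0653] botc [310.2494 249.9797]
lift 0.009 topc [311.8218 236.4376] botc [310.4305 248.4203]
crop origin [271 205]
```

View pics/kz.png

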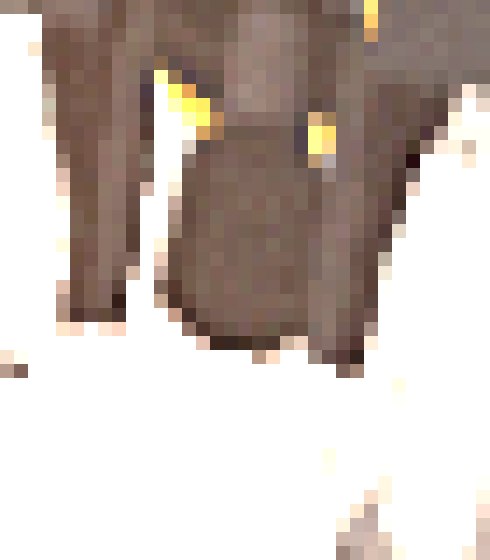

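Knob bottom rim is at image row about 255, which matches lift ≈ 0 (a riding lever would show about 253). So it has dropped in. I'll turn on in short strokes and watch the tangential force.

```bash
python3 - <<'E'
from st import *
for a in(-.48,-.16):
  arc(a,a+np.array([.064,.128,.192,.256,.32]),g=.44)
E
```

```text
[-5.4, 0.0, 0.2, 0, 0.064, 0, 0.44], [-10.8, 0.0, 0.7, 0, 0.128, 0, 0.44], [-16.1, 0.0, 1.6, 0, 0.192, 0, 0.44], [-21.4, 0.0, 2.8, 0, 0.256, 0, 0.44], [-26.6, 0.0, 4.3, 0, 0.32, 0, 0.44], 
[-5.4, 0.0, 0.2, 0, 0.064, 0, 0.44], [-10.8, 0.0, 0.7, 0, 0.128, 0, 0.44], [-16.1, 0.0, 1.6, 0, 0.192, 0, 0.44], [-21.4, 0.0, 2.8, 0, 0.256, 0, 0.44], [-26.6, 0.0, 4.3, 0, 0.32, 0, 0.44],
```

Emit:
jog_arm([
  [-5.4, 0, 0.2, 0, 0.064, 0, 0.44],
  [-10.8, 0.1, 0.7, 0, 0.128, 0, 0.44],
  [-16.1, 0.2, 1.6, 0, 0.192, 0, 0.44],
  [-21.4, 0.3, 2.8, 0, 0.256, 0, 0.44],
  [-26.6, 0.4, 4.3, 0, 0.32, 0, 0.44],
])

```text
time: 18.23
position: [0.4639, -0.1723, 0.1143]
tool_rot: [0.579, -0.406, 0.408, -0.578]
ft_force: [0.2, -6.5, -1.1]
grip_width: 0.0245
```

```bash
python3 - <<'E'
from st import *
rep(3)
E
```

```text
t 18.23 H [-0.0817 -0.0155  0.1143] F_h -1.04 -6.47 -1.08 w 0.0245 toolx_h 0.1563237818190324 -0.9877012705449488 down 0.9999954155591948 q [-0.58  0.53  1.86 -0.    0.76  0.65]
s -0.187 yaw s -0.157 r 0.083158822491433 tang -4.533220033595601 radout 1.8819797465395007 z -0.13416862788058836
```

Emit:
jog_arm([
  [-5.4, 0, 0.2, 0, 0.064, 0, 0.44],
  [-10.8, 0.1, 0.7, 0, 0.128, 0, 0.44],
  [-16.1, 0.2, 1.6, 0, 0.192, 0, 0.44],
  [-21.4, 0.3, 2.8, 0, 0.256, 0, 0.44],
  [-26.6, 0.4, 4.3, 0, 0.32, 0, 0.44],
])

```text
time: 19.0
position: [0.4579, -0.1451, 0.1137]
tool_rot: [0.507, -0.494, 0.494, -0.506]
ft_force: [-0.5, -5.2, -2.2]
grip_width: 0.0245
```

```bash
python3 - <<'E'
from st import *
rep(3)
E
```

```text
t 19.0 H [-0.0826  0.0124  0.1137] F_h -1.48 -4.97 -2.19 w 0.0245 toolx_h -0.1621826927391284 -0.9867599488625047 down 0.9999986193592761 q [-0.54  0.51  1.89 -0.    0.74  1.01]
s 0.149 yaw s 0.163 r 0.08349957420942518 tang -4.310336534279506 radout 2.0546293215587177 z -0.0778602653382301
```

Emit:
jog_arm([
  [-5.4, 0, 0.2, 0, 0.064, 0, 0.44],
  [-10.8, 0.1, 0.7, 0, 0.128, 0, 0.44],
  [-16.1, 0.2, 1.6, 0, 0.192, 0, 0.44],
  [-21.4, 0.3, 2.8, 0, 0.256, 0, 0.44],
  [-26.6, 0.4, 4.3, 0, 0.32, 0, 0.44],
])

```text
time: 19.77
position: [0.461, -0.1178, 0.1132]
tool_rot: [-0.422, 0.568, -0.567, 0.421]
ft_force: [-1.9, -5.8, -0.7]
grip_width: 0.0242
```

```bash
python3 - <<'E'
from st import *
rep(3)
E
```

```text
t 19.77 H [-0.0744  0.0386  0.1132] F_h -2.98 -5.29 -0.72 w 0.0242 toolx_h -0.46379013015415144 -0.8859449232453225 down 0.9999971981473852 q [-0.49  0.51  1.9  -0.    0.73  1.38]
s 0.479 yaw s 0.482 r 0.08383983654636386 tang -4.455277027309553 radout 1.243731254124813 z -0.2945554774402315
```

Emit:
jog_arm([
  [-5.4, 0, 0.2, 0, 0.064, 0, 0.44],
  [-10.8, 0.1, 0.7, 0, 0.128, 0, 0.44],
  [-16.1, 0.2, 1.6, 0, 0.192, 0, 0.44],
  [-21.4, 0.3, 2.8, 0, 0.256, 0, 0.44],
  [-26.6, 0.4, 4.3, 0, 0.32, 0, 0.44],
])

```text
time: 20.55
position: [0.4725, -0.0934, 0.1126]
tool_rot: [-0.326, 0.628, -0.627, 0.325]
ft_force: [-2.6, -3.7, -0.3]
grip_width: 0.0245
```

```bash
python3 - <<'E'
from st import *
rep(3)
E
```

```text
t 20.55 H [-0.0585  0.0605  0.1126] F_h -3.3 -3.18 -0.33 w 0.0245 toolx_h -0.7187544415428904 -0.6952631522561279 down 0.9999953180898525 q [-0.43  0.52  1.89 -0.    0.74  1.76]
s 0.802 yaw s 0.802 r 0.08412375231067323 tang -3.6109819525112137 radout 0.5211108793830913 z -0.7536134755384837
```

Emit:
jog_arm([
  [-5.4, 0, 0.2, 0, 0.064, 0, 0.44],
  [-10.8, 0.1, 0.7, 0, 0.128, 0, 0.44],
  [-16.1, 0.2, 1.6, 0, 0.192, 0, 0.44],
  [-20.5, 0.3, 2.6, 0, 0.245, 0, 0.44],
])

```text
time: 21.2
position: [0.4862, -0.078, 0.1122]
tool_rot: [-0.248, 0.663, -0.662, 0.246]
ft_force: [-3.2, -3.8, -1.1]
grip_width: 0.0246
```

```bash
python3 - <<'E'
from st import *
rep(3)
c=camera("side");P=proj(c,W(-.03,0.03,.13)).astype(int);k=c["img"][P[1]-60:P[1]+60,P[0]-65:P[0]+65,::-1]
cv2.imwrite(f"pics/fw5.png",cv2.resize(k,(0,0),fx=5,fy=5,interpolation=cv2.INTER_CUBIC))
E
```

```text
t 21.2 H [-0.0422  0.0729  0.1122] F_h -3.87 -3.17 -1.14 w 0.0246 toolx_h -0.8656830597109837 -0.5005888499046167 down 0.9999938454056247 q [-0.39  0.53  1.86 -0.    0.76  2.04]
s 1.047 yaw s 1.047 r 0.08424855723423842 tang -4.2194175887329735 radout 0.42343044286245307 z -1.1284984841148884
```

View pics/fw5.png

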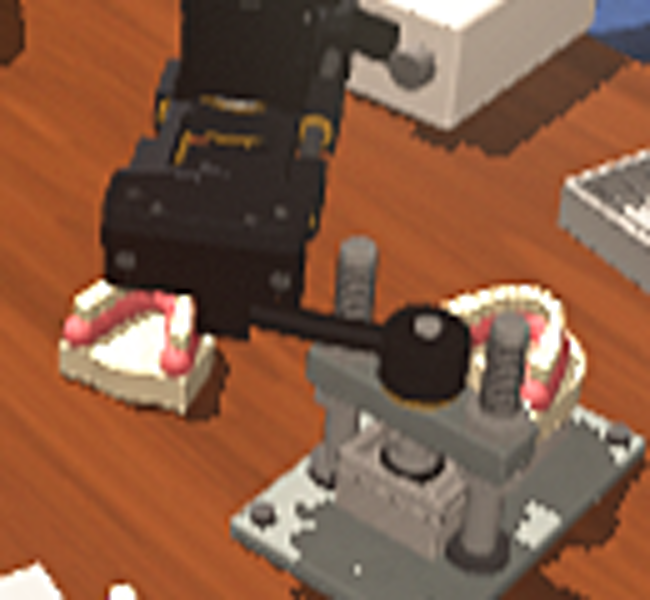

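Still free at swing +1.05. I'll grip, lift and swing back four teeth (2.09 rad).

Emit:
jog_arm([
  [2, 0, 0, 0, 0, 0, 0.44],
  [2, 0, 0, 0, 0, 0, 0.8],
  [2, 0, 0, 0, 0, 0, 0.8],
  [2, 0, 0, 0, 0, 0, 0.8],
  [2, -3, 0, 0, 0, 0, 0.8],
  [2, -6, 0, 0, 0, 0, 0.8],
  [2, -8, 0, 0, 0, 0, 0.8],
  [2, -8, 0, 0, 0, 0, 0.8],
])

```text
time: 22.4
position: [0.4861, -0.0792, 0.121]
tool_rot: [-0.246, 0.663, -0.663, 0.247]
ft_force: [-2.3, -0.5, -5.8]
grip_width: 0.0188
```

```bash
python3 - <<'E'
from st import *
o,s=rep(3)
a=s
l=a-2.094+.03;m=a-1.05
arc(a,np.r_[np.linspace(a,m,11)[1:]]);arc(m,np.r_[np.linspace(m,l,11)[1:],l])
E
```

```text
t 22.4 H [-0.0425  0.0718  0.121 ] F_h -2.37 -0.01 -5.8 w 0.0188 toolx_h -0.8659986793972855 -0.5000460550118244 down 0.9999998189355868 q [-0.39  0.51  1.86  0.    0.77  2.04]
s 1.037 yaw s 1.047 r 0.08343132338804769 tang -1.7402331500727635 radout 1.2646282850530635 z -5.897906876783836
[8.9, 0.0, 0.5, 0, -0.105, 0, 0.8], [17.6, 0.0, 1.9, 0, -0.21, 0, 0.8], [26.2, 0.0, 4.2, 0, -0.315, 0, 0.8], [34.5, 0.0, 7.3, 0, -0.42, 0, 0.8], [42.4, 0.0, 11.4, 0, -0.525, 0, 0.8], [49.8, 0.0, 16.2, 0, -0.63, 0, 0.8], [56.7, 0.0, 21.8, 0, -0.735, 0, 0.8], [62.9, 0.0, 28.1, 0, -0.84, 0, 0.8], [68.5, 0.0, 35.0, 0, -0.945, 0, 0.8], [73.3, 0.0, 42.5, 0, -1.05, 0, 0.8], 
[8.6, 0.0, 0.4, 0, -0.101, 0, 0.8], [17.0, 0.0, 1.7, 0, -0.203, 0, 0.8], [25.3, 0.0, 3.9, 0, -0.304, 0, 0.8], [33.3, 0.0, 6.9, 0, -0.406, 0, 0.8], [41.0, 0.0, 10.6, 0, -0.507, 0, 0.8], [48.3, 0.0, 15.2, 0, -0.608, 0, 0.8], [55.1, 0.0, 20.4, 0, -0.71, 0, 0.8], [61.3, 0.0, 26.3, 0, -0.811, 0, 0.8], [66.8, 0.0, 32.8, 0, -0.913, 0, 0.8], [71.7, 0.0, 39.8, 0, -1.014, 0, 0.8], [71.7, 0.0, 39.8, 0, -1.014, 0, 0.8],
```

Emit:
jog_arm([
  [0, -1, 0, 0, 0, 0, 0.8],
  [8.9, -1, 0.5, 0, -0.105, 0, 0.8],
  [17.6, -1, 1.9, 0, -0.21, 0, 0.8],
  [26.2, -1, 4.2, 0, -0.315, 0, 0.8],
  [34.5, -1, 7.3, 0, -0.42, 0, 0.8],
  [42.4, -1, 11.4, 0, -0.525, 0, 0.8],
  [49.8, -1, 16.2, 0, -0.63, 0, 0.8],
  [56.7, -1, 21.8, 0, -0.735, 0, 0.8],
  [62.9, -1, 28.1, 0, -0.84, 0, 0.8],
  [68.5, -1, 35, 0, -0.945, 0, 0.8],
  [73.3, -1, 42.5, 0, -1.05, 0, 0.8],
])

```text
time: 23.92
position: [0.4602, -0.1606, 0.1221]
tool_rot: [-0.546, 0.448, -0.45, 0.547]
ft_force: [0.9, 0.7, -6.9]
grip_width: 0.0189
```

```bash
python3 - <<'E'
from st import *
o,s=rep(2)
E
```

```text
t 23.93 H [-0.0832 -0.0033  0.1221] F_h 1.02 0.5 -6.94 w 0.0189 toolx_h 0.006968006098734772 -0.9999734350203351 down 0.9999925201115867 q [-0.57  0.5   1.87  0.    0.76  0.81]
s -0.039 yaw s -0.007 r 0.08327037080807474 tang 0.4375467490643832 radout -1.2808775194608717 z -7.245813726550618
```

Emit:
jog_arm([
  [8.6, 0, 0.4, 0, -0.101, 0, 0.8],
  [17, 0, 1.7, 0, -0.203, 0, 0.8],
  [25.3, 0, 3.9, 0, -0.304, 0, 0.8],
  [33.3, 0, 6.9, 0, -0.406, 0, 0.8],
  [41, 0, 10.6, 0, -0.507, 0, 0.8],
  [48.3, 0, 15.2, 0, -0.608, 0, 0.8],
  [55.1, 0, 20.4, 0, -0.71, 0, 0.8],
  [61.3, 0, 26.3, 0, -0.811, 0, 0.8],
  [66.8, 0, 32.8, 0, -0.913, 0, 0.8],
  [71.7, 0, 39.8, 0, -1.014, 0, 0.8],
  [71.7, 0, 39.8, 0, -1.014, 0, 0.8],
])

```text
time: 25.4
position: [0.5132, -0.2209, 0.1216]
tool_rot: [-0.694, 0.128, -0.13, 0.696]
ft_force: [2.3, 4.1, -7.3]
grip_width: 0.0189
```

```bash
python3 - <<'E'
from st import *
o,s=rep(2)
E
```

```text
t 25.4 H [-0.0424 -0.0725  0.1216] F_h 2.99 3.59 -7.3 w 0.0189 toolx_h 0.8493583702345622 -0.5278110210069027 down 0.9999922156443181 q [-0.61  0.58  1.69  0.    0.87 -0.24]
s -1.042 yaw s -1.015 r 0.08396668092904307 tang -1.3605722038032981 radout -4.928886509301977 z -6.909060271436781
```

Emit:
jog_arm([
  [0, 2, 0, 0, 0, 0, 0.8],
  [0, 4, 0, 0, 0, 0, 0.8],
  [0, 5, 0, 0, 0, 0, 0.44],
  [0, 5, 0, 0, 0, 0, 0.44],
  [0, 9, 0, 0, 0, 0, 0.44],
  [0, 9, 0, 0, 0, 0, 0.44],
])

```text
time: 26.25
position: [0.5128, -0.2238, 0.1134]
tool_rot: [0.696, -0.127, 0.13, -0.695]
ft_force: [3.8, -1.0, 1.4]
grip_width: 0.0244
```

```bash
python3 - <<'E'
from st import *
o,s=rep(2)
E
```

```text
t 26.25 H [-0.0433 -0.0753  0.1134] F_h 3.5 -1.7 1.43 w 0.0244 toolx_h 0.8503966772524028 -0.5261231769748754 down 0.9999893760050991 q [-0.61  0.59  1.7  -0.    0.85 -0.25]
s -1.048 yaw s -1.017 r 0.0868368617347454 tang -3.106590076422686 radout 0.3089947693649265 z 2.876882088830231
```

Emit:
jog_arm([
  [-5.4, 0, 0.2, 0, 0.064, 0, 0.44],
  [-10.8, 0, 0.7, 0, 0.128, 0, 0.44],
  [-16.1, 0, 1.6, 0, 0.192, 0, 0.44],
  [-21.4, 0, 2.8, 0, 0.256, 0, 0.44],
  [-26.6, 0, 4.3, 0, 0.32, 0, 0.44],
])

```text
time: 26.98
position: [0.4895, -0.2109, 0.1132]
tool_rot: [0.667, -0.236, 0.24, -0.665]
ft_force: [4.3, -3.7, 0.6]
grip_width: 0.0248
```

```bash
python3 - <<'E'
from st import *
o,s=rep(2)
c=camera("side");P=proj(c,W(-.06,-.06,.13)).astype(int);k=c["img"][P[1]-40:P[1]+40,P[0]-40:P[0]+40,::-1]
k=np.clip(k.astype(float)*2,0,255).astype(np.uint8)
cv2.imwrite(f"pics/fw6.png",cv2.resize(k,(0,0),fx=7,fy=7,interpolation=cv2.INTER_CUBIC))
E
```

```text
t 26.98 H [-0.0638 -0.0582  0.1132] F_h 3.48 -4.46 0.56 w 0.0248 toolx_h 0.6403990483071949 -0.7680227716218836 down 0.9999848513232857 q [-0.62  0.56  1.77 -0.    0.81  0.07]
s -0.74 yaw s -0.695 r 0.08636231187624642 tang -4.632451558797894 radout 2.2960572017703527 z 1.1630529969142316
```

View pics/fw6.png

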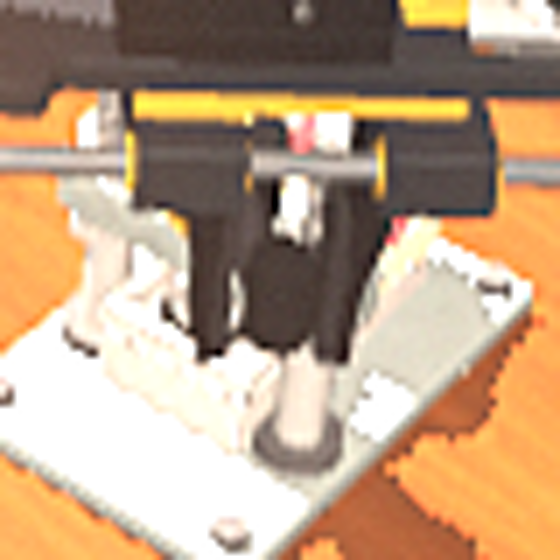

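```bash
python3 - <<'E'
from st import *
c=camera("side");knobpx(c,-.71)
P=proj(c,W(-.06,-.06,.13)).astype(int)-40;print(P)
im=c["img"][:,:,0].astype(int)
p,_=kn(-.71,.12);u,v=proj(c,p).astype(int);print(u,v)
for x in(u-3,u-2,u-1,u,u+1): print(x,im[v-10:v+14,x].tolist(),"from row",v-10)
E
```

```text
lift 0 topc [322.0832 241.1385] botc [320.4798 252.9781]
lift 0.005 topc [322.3571 239.1153] botc [320.7423 251.0397]
lift 0.009 topc [322.5778 237.4862] botc [320.9537 249.4792]
[284 206]
320 250
317 [43, 45, 45, 42, 59, 87, 92, 89, 89, 109, 149, 153, 113, 56, 69, 149, 177, 191, 184, 162, 153, 146, 160, 158] from row 240
318 [46, 50, 47, 46, 44, 41, 58, 81, 95, 97, 89, 67, 45, 28, 104, 167, 173, 155, 157, 180, 169, 149, 154, 162] from row 240
319 [53, 50, 44, 41, 38, 39, 35, 38, 38, 37, 38, 34, 35, 32, 73, 150, 164, 157, 165, 166, 151, 137, 98, 102] from row 240
320 [48, 40, 37, 38, 38, 36, 39, 36, 35, 37, 36, 38, 37, 36, 32, 82, 152, 172, 166, 140, 117, 134, 132, 129] from row 240
321 [40, 38, 38, 39, 37, 37, 37, 38, 37, 39, 39, 39, 39, 39, 36, 26, 133, 186, 158, 122, 143, 145, 132, 134] from row 240
```

```bash
python3 - <<'E'
from st import *
c=camera("side")
im=c["img"][:,:,0].astype(int)
for x in range(321,331): print(x,im[248:264,x].tolist())
E
```

```text
321 [38, 37, 38, 41, 40, 40, 35, 27, 134, 186, 157, 123, 142, 146, 131, 133]
322 [40, 40, 42, 40, 39, 41, 36, 26, 113, 140, 121, 148, 141, 126, 133, 139]
323 [37, 38, 39, 39, 39, 40, 39, 31, 74, 120, 152, 146, 121, 116, 111, 101]
324 [37, 38, 38, 41, 40, 38, 39, 32, 42, 85, 106, 104, 106, 110, 115, 114]
325 [38, 38, 39, 39, 39, 40, 37, 30, 90, 124, 121, 121, 124, 124, 126, 127]
326 [38, 39, 37, 38, 38, 37, 32, 35, 103, 137, 132, 130, 130, 128, 130, 129]
327 [37, 39, 39, 36, 37, 35, 42, 104, 137, 131, 131, 133, 132, 133, 134, 132]
328 [36, 36, 38, 37, 36, 44, 63, 81, 119, 137, 133, 133, 132, 133, 133, 131]
329 [35, 39, 37, 40, 39, 41, 40, 38, 38, 83, 124, 134, 132, 130, 126, 128]
330 [41, 42, 44, 45, 43, 43, 43, 43, 36, 60, 107, 123, 119, 118, 114, 112]
```

Emit:
jog_arm([
  [-5.4, 0, 0.7, 0, 0.064, 0, 0.44],
  [-10.8, 0.1, 1.7, 0, 0.128, 0, 0.44],
  [-16.1, 0.2, 3, 0, 0.192, 0, 0.44],
  [-21.4, 0.3, 4.5, 0, 0.256, 0, 0.44],
  [-26.6, 0.4, 6.3, 0, 0.32, 0, 0.44],
])

```text
time: 27.85
position: [0.4712, -0.1894, 0.1125]
tool_rot: [0.621, -0.34, 0.341, -0.619]
ft_force: [-0.7, -7.4, 1.2]
grip_width: 0.0241
```

```bash
python3 - <<'E'
from st import *
o,s=rep(3)
E
```

```text
t 27.85 H [-0.0778 -0.0336  0.1125] F_h -2.08 -7.18 1.22 w 0.0241 toolx_h 0.36830246804135863 -0.9297017088774523 down 0.9999938391331479 q [-0.6   0.54  1.83 -0.    0.77  0.41]
s -0.408 yaw s -0.377 r 0.0847203873441924 tang -4.872083777411113 radout 4.482609056658506 z 0.9659856153646006
```

Emit:
jog_arm([
  [-4.1, 0, 0, 0, 0.048, 0, 0.44],
  [-8.1, 0.1, 0.2, 0, 0.096, 0, 0.44],
  [-12.2, 0.2, 0.7, 0, 0.144, 0, 0.44],
  [-16.2, 0.3, 1.4, 0, 0.192, 0, 0.44],
])

```text
time: 28.5
position: [0.4632, -0.1744, 0.1121]
tool_rot: [0.585, -0.398, 0.398, -0.583]
ft_force: [-0.6, -7.4, 2.1]
grip_width: 0.0243
```

```bash
python3 - <<'E'
from st import *
o,s=rep(3)
E
```

```text
t 28.5 H [-0.0829 -0.0174  0.1121] F_h -2.02 -7.19 2.09 w 0.0243 toolx_h 0.18482482806594613 -0.9827700409295621 down 0.9999959081208415 q [-0.58  0.53  1.86 -0.    0.75  0.61]
s -0.207 yaw s -0.186 r 0.08465195605258398 tang -5.5455818643735 radout 3.842096699392294 z 2.590321635077919
```

Settled resistance is rising (4.4 → 4.9 → 5.5 N), so the pad is starting to grip. Finer steps from here.

Emit:
jog_arm([
  [-2.5, 0, -0.2, 0, 0.03, 0, 0.44],
  [-5, 0, -0.2, 0, 0.06, 0, 0.44],
])

```text
time: 28.9
position: [0.4613, -0.1697, 0.112]
tool_rot: [0.573, -0.415, 0.416, -0.571]
ft_force: [-0.3, -6.4, 0.1]
grip_width: 0.0244
```

```bash
python3 - <<'E'
from st import *
o,s=rep(4)
E
```

```text
t 28.9 H [-0.0838 -0.0124  0.112 ] F_h -1.46 -6.25 0.06 w 0.0244 toolx_h 0.12593551353591428 -0.9920371559003471 down 0.9999969958644794 q [-0.58  0.53  1.87 -0.    0.75  0.68]
s -0.147 yaw s -0.126 r 0.0847339245034198 tang -5.919751391068043 radout 2.58356365785826 z 1.0212886481344607
```

Emit:
jog_arm([
  [-2.5, 0, 0, 0, 0.03, 0, 0.44],
  [-5, 0, 0.1, 0, 0.06, 0, 0.44],
])

```text
time: 29.35
position: [0.4597, -0.1648, 0.112]
tool_rot: [0.56, -0.432, 0.432, -0.559]
ft_force: [-0.6, -5.9, 0.8]
grip_width: 0.0244
```

```bash
python3 - <<'E'
from st import *
o,s=rep(5)
E
```

```text
t 29.35 H [-0.0844 -0.0073  0.112 ] F_h -1.71 -5.64 0.83 w 0.0244 toolx_h 0.06628323679131085 -0.9977997105998093 down 0.9999969033348068 q [-0.57  0.53  1.87 -0.    0.74  0.75]
s -0.087 yaw s -0.066 r 0.0847407745717177 tang -5.687031029662646 radout 2.524256437182804 z 1.2033098405653972
```

Emit:
jog_arm([
  [-2.5, 0, 0, 0, 0.03, 0, 0.44],
  [-5, 0, 0.1, 0, 0.06, 0, 0.44],
])

```text
time: 29.85
position: [0.4585, -0.1599, 0.1119]
tool_rot: [0.547, -0.449, 0.449, -0.545]
ft_force: [-1.3, -6.6, 0.3]
grip_width: 0.0244
```

```bash
python3 - <<'E'
from st import *
o,s=rep(5)
E
```

```text
t 29.85 H [-0.0848 -0.0022  0.1119] F_h -2.5 -6.22 0.34 w 0.0244 toolx_h 0.006331052921199887 -0.9999790047481982 down 0.9999967452080614 q [-0.56  0.52  1.88 -0.    0.74  0.81]
s -0.026 yaw s -0.006 r 0.08478220168462942 tang -5.05102148063003 radout 2.160780020039752 z 0.7516719821145744
```

Emit:
jog_arm([
  [-2.5, 0, 0, 0, 0.03, 0, 0.44],
  [-5, 0, 0.1, 0, 0.06, 0, 0.44],
  [-7.5, 0.1, 0.3, 0, 0.09, 0, 0.44],
])

```text
time: 30.48
position: [0.4571, -0.1524, 0.1118]
tool_rot: [0.527, -0.473, 0.473, -0.525]
ft_force: [-1.1, -6.3, 1.5]
grip_width: 0.0245
```

```bash
python3 - <<'E'
from st import *
o,s=rep(5)
E
```

```text
t 30.48 H [-0.0847  0.0054  0.1118] F_h -2.22 -5.98 1.5 w 0.0245 toolx_h -0.08339785396247064 -0.9965153823406458 down 0.9999960298689128 q [-0.55  0.52  1.89 -0.    0.73  0.92]
s 0.064 yaw s 0.083 r 0.08484840192281941 tang -5.790824025685744 radout 1.7681691545429472 z 1.080494807274259
```

Emit:
jog_arm([
  [-2.5, 0, 0, 0, 0.03, 0, 0.44],
  [-5, 0, 0.1, 0, 0.06, 0, 0.44],
  [-7.5, 0.1, 0.3, 0, 0.09, 0, 0.44],
])

```text
time: 31.1
position: [0.4564, -0.1448, 0.1117]
tool_rot: [0.505, -0.497, 0.496, -0.503]
ft_force: [-1.4, -5.9, 1.9]
grip_width: 0.0242
```

```bash
python3 - <<'E'
from st import *
o,s=rep(5)
E
```

```text
t 31.1 H [-0.0839  0.0129  0.1117] F_h -2.5 -5.56 1.86 w 0.0242 toolx_h -0.17248712955952494 -0.9850106736085309 down 0.9999951004237497 q [-0.54  0.52  1.9  -0.    0.73  1.02]
s 0.153 yaw s 0.173 r 0.08491675907833568 tang -5.780021860176895 radout 1.494561148761292 z 1.6919757457008928
```

Emit:
jog_arm([
  [-2.5, 0, 0, 0, 0.03, 0, 0.44],
  [-5, 0, 0.1, 0, 0.06, 0, 0.44],
  [-7.5, 0.1, 0.3, 0, 0.09, 0, 0.44],
  [-10, 0.1, 0.6, 0, 0.12, 0, 0.44],
])

```text
time: 31.85
position: [0.4567, -0.1347, 0.1116]
tool_rot: [-0.474, 0.526, -0.525, 0.472]
ft_force: [-2.0, -6.8, 2.0]
grip_width: 0.0243
```

```bash
python3 - <<'E'
from st import *
o,s=rep(5)
E
```

```text
t 31.85 H [-0.0818  0.0228  0.1116] F_h -3.27 -6.3 2.04 w 0.0243 toolx_h -0.2889943857046463 -0.9573293027762095 down 0.9999935035722369 q [-0.52  0.52  1.9  -0.    0.73  1.16]
s 0.272 yaw s 0.293 r 0.08494189151217302 tang -5.941519431751295 radout 1.233760943252581 z 1.8286889664944694
```

Emit:
jog_arm([
  [-2.5, 0, 0, 0, 0.03, 0, 0.44],
  [-5, 0, 0.1, 0, 0.06, 0, 0.44],
  [-7.5, 0, 0.3, 0, 0.09, 0, 0.44],
])

```text
time: 32.48
position: [0.4575, -0.1272, 0.1115]
tool_rot: [-0.45, 0.547, -0.546, 0.448]
ft_force: [-2.2, -6.7, 2.0]
grip_width: 0.0244
```

```bash
python3 - <<'E'
from st import *
o,s=rep(6)
E
```

```text
t 32.48 H [-0.0795  0.03    0.1115] F_h -3.42 -6.16 2.01 w 0.0244 toolx_h -0.3738059331007671 -0.9275048862679752 down 0.9999918908200445 q [-0.51  0.51  1.9  -0.    0.73  1.26]
s 0.361 yaw s 0.383 r 0.08501717010786854 tang -6.192308938824605 radout 0.8326883006971408 z 1.5003323169283085
```

Emit:
jog_arm([
  [-2.5, 0, 0, 0, 0.03, 0, 0.44],
  [-5, 0, 0.1, 0, 0.06, 0, 0.44],
])

```text
time: 33.02
position: [0.4585, -0.1223, 0.1114]
tool_rot: [-0.434, 0.56, -0.559, 0.431]
ft_force: [-2.3, -6.5, -0.1]
grip_width: 0.0245
```

```bash
python3 - <<'E'
from st import *
o,s=rep(6)
E
```

```text
t 33.02 H [-0.0777  0.0346  0.1114] F_h -3.51 -5.97 -0.06 w 0.0245 toolx_h -0.4287247281259669 -0.9034325908407126 down 0.9999907922252596 q [-0.49  0.51  1.91 -0.    0.73  1.33]
s 0.419 yaw s 0.443 r 0.08507982377403128 tang -6.937538707044136 radout 0.6402179702900785 z 0.8394174652050194
```

```bash
python3 - <<'E'
from st import *
o,s=rep(12)
c=camera("side");P=proj(c,W(-.04,0.02,.12)).astype(int);k=c["img"][P[1]-60:P[1]+60,P[0]-65:P[0]+65,::-1]
cv2.imwrite(f"pics/t1.png",cv2.resize(k,(0,0),fx=5,fy=5,interpolation=cv2.INTER_CUBIC))
E
```

```text
t 33.33 H [-0.0777  0.0348  0.1114] F_h -3.74 -6.04 0.55 w 0.0248 toolx_h -0.4278867898294013 -0.9038306181976136 down 0.9999912578414952 q [-0.49  0.51  1.91 -0.    0.73  1.33]
s 0.422 yaw s 0.442 r 0.08513264996222122 tang -6.459051821709236 radout 0.4826788728373773 z 1.2448784920302907
```

View pics/t1.png

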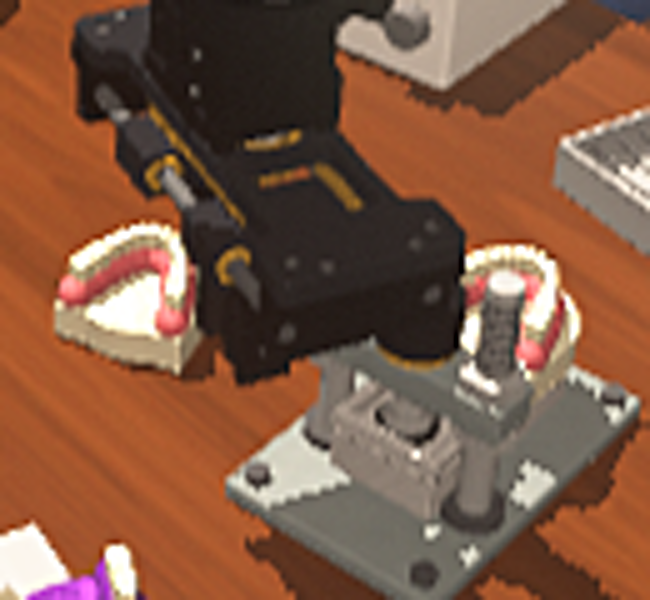

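Emit:
jog_arm([
  [-1.5, 0, 0, 0, 0.02, 0, 0.44],
  [-3, 0, 0.1, 0, 0.04, 0, 0.44],
  [-5, 0, 0.2, 0, 0.06, 0, 0.44],
  [-5, 0, 0.2, 0, 0.06, 0, 0.44],
])

```text
time: 34.48
position: [0.4598, -0.1174, 0.1114]
tool_rot: [-0.417, 0.573, -0.571, 0.414]
ft_force: [-2.7, -6.7, 1.9]
grip_width: 0.0245
```

```bash
python3 - <<'E'
from st import *
o,s=rep(12)
E
```

```text
t 34.48 H [-0.0755  0.0393  0.1114] F_h -3.92 -6.06 1.87 w 0.0245 toolx_h -0.48123833653283776 -0.8765869345620355 down 0.9999892298510935 q [-0.48  0.51  1.9  -0.    0.73  1.4 ]
s 0.479 yaw s 0.502 r 0.08512281668870025 tang -6.6124992248123124 radout 0.252621689918771 z 1.301532276125474
```

Emit:
jog_arm([
  [-1.5, 0, 0, 0, 0.02, 0, 0.44],
  [-3, 0, 0.1, 0, 0.04, 0, 0.44],
  [-5, 0, 0.2, 0, 0.06, 0, 0.44],
  [-6.5, 0, 0.3, 0, 0.08, 0, 0.44],
  [-6.5, 0, 0.3, 0, 0.08, 0, 0.44],
])

```text
time: 35.7
position: [0.4618, -0.1113, 0.1113]
tool_rot: [-0.394, 0.589, -0.587, 0.391]
ft_force: [-2.5, -6.9, 1.5]
grip_width: 0.0241
```

```bash
python3 - <<'E'
from st import *
o,s=rep(12)
E
```

```text
t 35.7 H [-0.0724  0.0449  0.1113] F_h -3.79 -6.31 1.46 w 0.0241 toolx_h -0.5496420051159199 -0.8353959584906813 down 0.9999863580229005 q [-0.47  0.52  1.9  -0.    0.73  1.5 ]
s 0.555 yaw s 0.582 r 0.08517939488493967 tang -6.810696451696929 radout -0.08950882420866266 z 1.4222309536726758
```

Emit:
jog_arm([
  [-1.5, 0, 0, 0, 0.02, 0, 0.44],
  [-3, 0, 0.1, 0, 0.04, 0, 0.44],
  [-4.5, 0, 0.2, 0, 0.055, 0, 0.44],
  [-4.5, 0, 0.2, 0, 0.055, 0, 0.44],
])

```text
time: 36.8
position: [0.4635, -0.1072, 0.1113]
tool_rot: [-0.378, 0.599, -0.598, 0.375]
ft_force: [-2.8, -8.1, 1.0]
grip_width: 0.0242
```

```bash
python3 - <<'E'
from st import *
o,s=rep(14)
E
```

```text
t 36.8 H [-0.0699  0.0486  0.1113] F_h -4.26 -7.42 1.02 w 0.0242 toolx_h -0.5946257196674977 -0.8039967538576736 down 0.9999842255958578 q [-0.46  0.52  1.9  -0.    0.73  1.56]
s 0.607 yaw s 0.637 r 0.08513415005529724 tang -7.382661273666465 radout -0.2276749696171105 z 1.1171025813255147
```

The knob force is 7.4 N, hand-firm. I'll back off, open, rise clear and check.

Emit:
jog_arm([
  [4, 0, 0, 0, 0, 0, 0.44],
  [6, 0, 0, 0, 0, 0, 0.2],
  [6, 0, 0, 0, 0, 0, 0.1],
  [6, -1, 0, 0, 0, 0, 0.1],
  [6, -40, 0, 0, 0, 0, 0.1],
  [6, -90, -20, 0, 0, 0, 0.1],
  [6, -110, -80, 0, 0, 0, 0.1],
  [0, -110, -120, 0, 0, 0, 0.1],
  [0, -110, -120, 0, 0, 0, 0.1],
])

```text
time: 38.62
position: [0.3541, -0.0516, 0.2216]
tool_rot: [-0.376, 0.6, -0.598, 0.375]
ft_force: [0.9, -0.7, -0.0]
grip_width: 0.0391
```

```bash
python3 - <<'E'
from st import *
o,s=rep(10)
for n in("side","top"):
    c=camera(n);P=proj(c,W(0,0.01,.1)).astype(int);k=c["img"][P[1]-60:P[1]+60,P[0]-65:P[0]+65,::-1]
    cv2.imwrite(f"pics/end{n}.png",cv2.resize(k,(0,0),fx=5,fy=5,interpolation=cv2.INTER_CUBIC));print(n,P-[65,60])
    pickle.dump(c,open(f"end{n}.pkl","wb"))
E
```

```text
t 38.62 H [-0.1669  0.1237  0.2216] F_h 0.79 -0.82 -0.03 w 0.0391 toolx_h -0.5958064497328749 -0.8031279926820627 down 0.9999937048594936 q [-0.46  0.17  2.05  0.    0.93  1.56]
s 0.638 yaw s 0.638 r 0.20777993147408746 tang 0.09866145969342917 radout -0.11095751575774744 z 0.13837810727375222
side [246 168]
top [242 117]
```

View pics/endside.png

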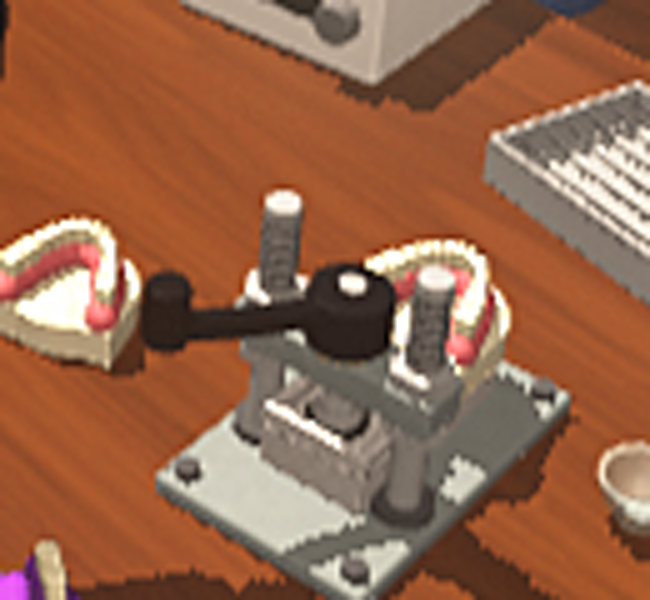

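View pics/endtop.png

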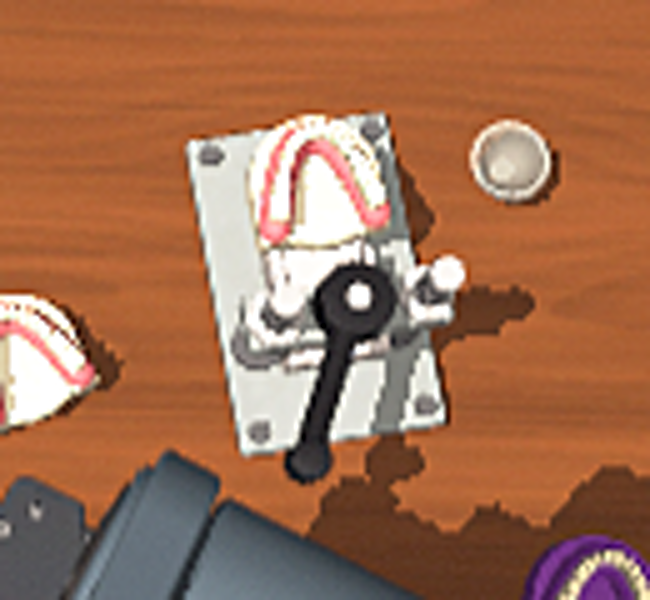

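```bash
python3 - <<'E'
from st import *
T=pickle.load(open("endtop.pkl","rb"));S=pickle.load(open("endside.pkl","rb"))
f=lambda x,y:(x/5+242-.4,y/5+117-.4)
g=lambda x,y:(x/5+246-.4,y/5+168-.4)
print("hub",tri(T,f(358,295),S,g(353,284)))
print("knob",tri(T,f(308,462),S,g(167,287)))
P=pts(T);u,v=map(lambda a:int(round(a)),f(308,462));print(P[v,u]);u,v=map(lambda a:int(round(a)),f(358,295));print(P[v,u])
h=H(tri(T,f(308,462),S,g(167,287))[0]);print(h,np.arctan2(h[1],-h[0]))
d=pickle.load(open("c0.pkl","rb"))
for c in(d["top"],T):
    Q=pts(c);k=Q-np.r_[A0,0];X=k@hx;Y=k@hy;Z=Q[...,2]
    m=(X>.02)&(X<.2)&(abs(Y)<.06)&(Z>.055)&(Z<.1)
    print("jaw",[np.percentile(w[m],[1,50,99]) for w in(X,Y,Z)])
    m=(np.hypot(X,Y)<.017)&(Z>.09);print("hub z",np.median(Z[m]))
    m=(np.hypot(X,Y)<.095)&(np.hypot(X,Y)>.075)&(X<-.02)&(Z>.1);print("knob z",np.median(Z[m]),m.sum())
E
```

```text
hub (array([ 0.542 , -0.1418,  0.1164]), np.float64(0.0004772309086938038))
knob (array([ 0.4599, -0.1154,  0.1367]), np.float64(0.0012132028851408686))
[ 0.4593 -0.1143  0.138 ]
[ 0.5414 -0.1416  0.1158]
[-0.075   0.0412  0.1367] 0.5027055498076014
jaw [array([0.0569, 0.0827, 0.1194]), array([-0.033 , -0.0004,  0.0323]), array([0.0563, 0.0652, 0.0826])]
hub z 0.12336108866702625
knob z 0.1466392489221312 72
jaw [array([0.0422, 0.0694, 0.1061]), array([-0.0343, -0.0017,  0.0309]), array([0.0561, 0.0646, 0.0824])]
hub z 0.11316935543381204
knob z 0.1366125801568417 70
```

```bash
python3 - <<'E'
from st import *
d=pickle.load(open("c0.pkl","rb"));T=pickle.load(open("endtop.pkl","rb"))
for c,z in((d["top"],.1466),(T,.1366)):
    Q=pts(c);k=Q-np.r_[A0,0];X=k@hx;Y=k@hy;Z=Q[...,2];r=np.hypot(X,Y)
    dark=c["img"].max(2)<80
    m=dark&(X<-.02)&(Z>z-.006)&(Z<z+.01)&(r>.06)&(r<.11)
    v,u=np.nonzero(m);p=onz(c,(u.mean(),v.mean()),z);h=H(p);print(m.sum(),u.mean(),v.mean(),h,np.hypot(*h[:2]),np.arctan2(h[1],-h[0]))
    # arm direction at mid radius
    zz=z-.02;m=dark&(X<-.02)&(r>.03)&(r<.065)&(Z>.095)
    a=np.arctan2(Y[m],-X[m]);print("arm ang",np.median(a),m.sum())
E
```

```text
60 311.15 209.35 [-0.0799  0.0257  0.1466] 0.08395119970153277 0.3108298652527258
arm ang 0.30706661677226293 79
56 303.69642857142856 208.125 [-0.0736  0.0402  0.1366] 0.08385614942841689 0.49930243633094695
arm ang 0.503519678866506 76
```

The lever is down: knob and hub are both 10 mm lower, which is 5 mm of drop plus about 5 mm of sink. The jaw moved 13 to 14 mm and stayed. But the knob now sits at 0.50, where I had left it at about 0.63, which is slightly more than the play. I'll push it again gently to prove it's still tight.

```bash
python3 - <<'E'
from st import *
o=get_obs();P,R=kn(.48,.18);print(toolrel(o,P,R))
P2,_=kn(.48,.115);print(toolrel(o,P2,R))
E
```

```text
(array([ 12.4,  41.4, 119.2]), array([ 0.  , -0.16, -0.  ]))
(array([ 12.4, 106.4, 119.2]), array([ 0.  , -0.16, -0.  ]))
```

Emit:
jog_arm([
  [12, 20, 60, 0, -0.08, 0, 0.25],
  [12, 42, 119, 0, -0.16, 0, 0.25],
  [12, 42, 119, 0, -0.16, 0, 0.25],
  [12, 42, 119, 0, -0.16, 0, 0.25],
  [12, 75, 119, 0, -0.16, 0, 0.25],
  [12, 104, 119, 0, -0.16, 0, 0.25],
  [12, 104, 119, 0, -0.16, 0, 0.25],
  [12, 104, 119, 0, -0.16, 0, 0.25],
])

```text
time: 40.22
position: [0.4597, -0.1167, 0.1189]
tool_rot: [0.422, -0.567, 0.568, -0.422]
ft_force: [-1.0, 0.6, -0.1]
grip_width: 0.0328
```

```bash
python3 - <<'E'
from st import *
rep(6)
arc(.48,[.51,.54,.57,.6,.63,.66],g=.25)
E
```

```text
t 40.23 H [-0.0754  0.04    0.1189] F_h -0.85 0.78 -0.08 w 0.0328 toolx_h -0.4613409671257261 -0.8872228798773294 down 0.9999989414929109 q [-0.48  0.5   1.9   0.    0.74  1.38]
s 0.488 yaw s 0.48 r 0.08535310026961634 tang -0.02749461406688193 radout -0.006877311482940683 z -0.11051684229193588
[-2.5, 0.0, 0.0, 0, 0.03, 0, 0.25], [-5.1, 0.0, 0.2, 0, 0.06, 0, 0.25], [-7.6, 0.0, 0.3, 0, 0.09, 0, 0.25], [-10.1, 0.0, 0.6, 0, 0.12, 0, 0.25], [-12.6, 0.0, 0.9, 0, 0.15, 0, 0.25], [-15.1, 0.0, 1.4, 0, 0.18, 0, 0.25],
```

Emit:
jog_arm([
  [-2.5, 0, 0, 0, 0.03, 0, 0.25],
  [-5.1, 0, 0.2, 0, 0.06, 0, 0.25],
  [-7.6, 0, 0.3, 0, 0.09, 0, 0.25],
  [-10.1, 0, 0.6, 0, 0.12, 0, 0.25],
  [-12.6, 0, 0.9, 0, 0.15, 0, 0.25],
  [-12.6, 0, 0.9, 0, 0.15, 0, 0.25],
])

```text
time: 41.28
position: [0.4641, -0.1059, 0.1176]
tool_rot: [0.379, -0.597, 0.598, -0.378]
ft_force: [-1.8, -6.0, 0.0]
grip_width: 0.033
```

```bash
python3 - <<'E'
from st import *
rep(6)
E
```

```text
t 41.27 H [-0.0691  0.0497  0.1176] F_h -2.9 -5.54 0.02 w 0.033 toolx_h -0.588724039187798 -0.8083315877675696 down 0.9999979560787657 q [-0.46  0.5   1.9  -0.    0.74  1.56]
s 0.624 yaw s 0.629 r 0.08514921151991052 tang -5.506962613991789 radout -0.1799530175538236 z -0.27572678591902383
```

Emit:
jog_arm([
  [-1.2, 0, 0, 0, 0.015, 0, 0.25],
  [-2.5, 0, 0.1, 0, 0.03, 0, 0.25],
  [-2.5, 0, 0.1, 0, 0.03, 0, 0.25],
])

```text
time: 41.95
position: [0.465, -0.1042, 0.1176]
tool_rot: [0.37, -0.602, 0.603, -0.369]
ft_force: [-2.5, -7.6, -0.9]
grip_width: 0.0328
```

```bash
python3 - <<'E'
from st import *
rep(12)
E
```

```text
t 41.95 H [-0.0679  0.0512  0.1176] F_h -3.86 -6.99 -0.86 w 0.0328 toolx_h -0.6124941059322556 -0.7904701767292855 down 0.9999960505751526 q [-0.45  0.5   1.9  -0.    0.74  1.59]
s 0.646 yaw s 0.659 r 0.085037510482696 tang -7.795593858679902 radout -0.4566376611051641 z -0.28346727209273775
```

It holds 7.8 N standing at the same angle as before, so it is tight. I'll back off centrally and rise clear.

Emit:
jog_arm([
  [2, 0, 0, 0, 0, 0, 0.25],
  [5, 0, 0, 0, 0, 0, 0.25],
  [7, 0, 0, 0, 0, 0, 0.25],
  [7, 0, 0, 0, 0, 0, 0.1],
  [7, -40, 0, 0, 0, 0, 0.1],
  [7, -90, -20, 0, 0, 0, 0.1],
  [7, -110, -80, 0, 0, 0, 0.1],
  [0, -110, -120, 0, 0, 0, 0.1],
  [0, -110, -120, 0, 0, 0, 0.1],
  [0, -110, -120, 0, 0, 0, 0.1],
])

```text
time: 43.8
position: [0.3594, -0.0485, 0.228]
tool_rot: [0.369, -0.602, 0.603, -0.37]
ft_force: [0.3, 0.3, -0.6]
grip_width: 0.0391
```

```bash
python3 - <<'E'
from st import *
rep(4)
T=camera("top");d=pickle.load(open("c0.pkl","rb"))
cv2.imwrite("pics/final.png",T["img"][:,:,::-1])
for c in(d["top"],T):
    Q=pts(c);k=Q-np.r_[A0,0];X=k@hx;Y=k@hy;Z=Q[...,2]
    m=(X>.02)&(X<.2)&(abs(Y)<.06)&(Z>.055)&(Z<.1)
    print("jaw",[np.percentile(w[m],[1,50,99]) for w in(X,Y)])
    m=(np.hypot(X,Y)<.017)&(Z>.09);print("hub z",np.median(Z[m]))
    m=(np.hypot(X,Y)<.095)&(np.hypot(X,Y)>.075)&(X<-.02)&(Z>.1);print("knob z",np.median(Z[m]))
E
```

```text
t 43.8 H [-0.1612  0.1257  0.228 ] F_h 0.32 0.26 -0.65 w 0.0391 toolx_h -0.6127032777799144 -0.7903130043057152 down 0.9999979287693865 q [-0.45  0.16  2.04  0.    0.95  1.6 ]
s 0.662 yaw s 0.659 r 0.20444439806520043 tang 0.1936995911895634 radout -0.07327838386218771 z -0.11537581793931374
jaw [array([0.0569, 0.0827, 0.1194]), array([-0.033 , -0.0004,  0.0323])]
hub z 0.12336108866702625
knob z 0.1466392489221312
jaw [array([0.0422, 0.0692, 0.1062]), array([-0.0346, -0.0015,  0.0306])]
hub z 0.1134360449462132
knob z 0.1367957299573883
```

View pics/final.png

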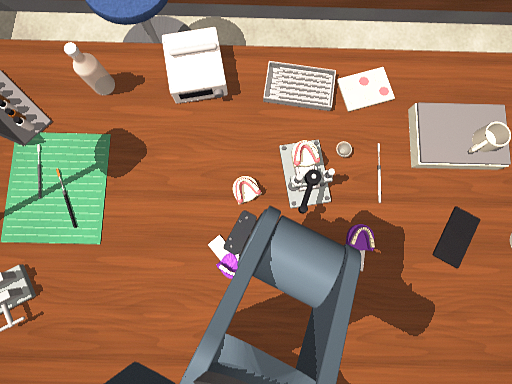

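The spare jaw (246,188), dish (344,149) and spatula (379,172) are where they started. The arm is clear of everything, so I'm handing in.

```bash
python3 -c "
from rig import *
print(hand_in())"
```

```text
the job is handed in; nothing more can be done
None
```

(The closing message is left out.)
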